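# Pack the wedge soaps head to tail in the drying tray

### The arm

A 6-joint arm with a two-finger parallel gripper is mounted at the origin on the work surface. World frame = base frame: x ahead of the robot, y to its left, z up, the work surface at z = 0. Lengths are in mm, angles in degrees, forces in N, time in s.
With the tool pointing down it reaches from about 350 to 775 mm from the base axis. Payload 7.3 kg.
Tool frame: the origin (TCP) lies between the finger pads; the fingertips stand 14 mm ahead of it and the grasp point (between the pads) lies 5 mm behind it; z points along the fingers, x is the direction in which the jaws open and shut, and the axes are right-handed (so a half turn about z gives the same grasp; the last joint's range is limited). The gripper opens to 92 mm and grips with 3 to 60 N. Pads are 19 mm wide; open, the fingers measure 130 mm over their backs; the gripper's body (75 mm by 190 mm) begins 47 mm behind the grasp point.
Start: joints at [63.14, 19.595, 87.324, -0, 73.075, -8.365], TCP at [166.527, 497.908, 240.741] pointing down, gripper open.
Joint ranges: [-145.02, 145.02], [-44.19, 115.74], [2.07, 154.8], [-57.11, 237.11], [16.16, 152.29], [-177.93, 177.93]. Speed limits (degrees/s): [147.25, 147.25, 180, 180, 180, 180].

### API

Orientations are given as [roll, pitch, yaw] about the fixed x, y, z axes, in that order (R = Rz(yaw) Ry(pitch) Rx(roll)).
In Python, from plant import manip gives the robot as it stands.
- The arm moves only by the tool arm_command, never from a script. Its arguments are lists of equal length, an entry for each row: "translation": the shift along the tool's x, y, z in m, a list of three; "yaw": the turn about the tool's z in rad. A call has 1 to 12 rows; each row is the pose to reach, as a shift and turn from the pose commanded when the call began, along the tool's axes at that moment; what a row does not reach only later rows make up. A row lasts 1/12 s, in which the tool goes at most 41.7 mm and 7.16 degrees, less where a joint would pass 70% of its speed; a pose out of reach is approached as far as the arm can. A call with a gripper value outside its range is refused whole. "jaw" is the closure, from 0 (fully open) to 1 (shut), set as the call begins (left out, the last holds). The fingers move at their own pace and stop on an object; "grip_force" is the grip in N (left out, the last holds). Time passes only in rows, so rows that repeat a pose let the fingers close. It gives the time, the measured TCP pose, the force and the opening at its end, in the units of the state.
- manip.sense(): the state, without advancing time (a new reading comes with each control period).
- manip.grab_frame(name): name is "side" or "top" or "wrist"; returns a dict with "color" (480x640x3 uint8, red, green, blue), "fov_y" (degrees; the focal length in pixels is half the picture's height over the tangent of half this angle, whatever the lens; pixels are square), "cx", "cy" (the principal point, pixels), "rvec" (rotation vector, rad) and "tvec" (3), from world to camera coordinates, as OpenCV has them. Camera axes: x right, y down, z forward; pixel columns grow to the right and rows downward; lengths in mm; the calibration is good to about 2 mm. A picture is of the moment at which its call begins. There is no depth.
- manip.close_job(): hands the job in, once; it reports no verdict.
The state is a dict: "t": time; "qpos": joint angles; "joint_velocities": joint speeds; "effort": joint torques, N m; "eef_pos": TCP position; "orientation": TCP orientation; "force": force on the tool from outside, world axes, zero at the start; "moment": the same for the moment, N m; "width": opening from 0.0 (shut) to 1.0 (fully open).
Only numpy, scipy, OpenCV 4.12 (cv2) and the standard library are available. Lean on these libraries where they do the work, as an engineer would, in place of code of your own. Each camera call takes 0.05 s, during which the arm holds its last target.

### The job

Draw the tray of the drying rack fully out from under its glass shelf and lay every wedge-cut soap bar from the sill flat in it, across the tray, side by side and head to tail (thick ends alternating), in one snug row without gaps: the first bar with its square long side against the tray's end wall nearer the robot, the next turned the other way with its slanted side against the first, and so on. Then slide the loaded tray fully home under the glass, leaving the other things on the sill alone.

Things in the scene. Friction and masses are not known exactly. Their poses are not given: they have to be found in the camera images.
- wedge1: Wedge-cut bar of hard cream soap, 60 g, flat on the sill; may be absent. From above a trapezium 60 mm long, 18 mm wide at the thin end, 40 mm at the thick end; 26 mm high. Origin: centre of the underside, where it is 29 mm wide. Own x points to the thick end (square end faces at x = -30, +30 mm), z up. Square long side: y = -14.5 mm. Slanted side: y = +3.5 mm (thin end) to +25.5 mm (thick end).
- wedge2: Wedge-cut soap bar, same size and axes as wedge1; may be absent.
- wedge3: Wedge-cut soap bar, same size and axes as wedge1; may be absent.
- wedge4: Wedge-cut soap bar, same size and axes as wedge1; may be absent.
- wedge5: Wedge-cut soap bar, same size and axes as wedge1; may be absent.
- wedge6: Wedge-cut soap bar, same size and axes as wedge1; may be absent.
- wedge1_thick (a point): Point on the underside of wedge1, 25 mm from its origin along own x, at its thick end. (Two bars turned half a turn to each other, slanted sides touching, make an exact 58 x 60 mm rectangle: row pitch 29 mm.)
- wedge2_thick (a point): Point on the underside of wedge2, 25 mm from its origin along own x, at its thick end.
- wedge3_thick (a point): Point on the underside of wedge3, 25 mm from its origin along own x, at its thick end.
- wedge4_thick (a point): Point on the underside of wedge4, 25 mm from its origin along own x, at its thick end.
- wedge5_thick (a point): Point on the underside of wedge5, 25 mm from its origin along own x, at its thick end.
- wedge6_thick (a point): Point on the underside of wedge6, 25 mm from its origin along own x, at its thick end.
- rack: Fixed wooden rack, 236 mm in x by 225 mm in y (y -52 to +172 mm); place and yaw vary. Origin on the sill under the middle of the tray's home place; -x end nearer the robot. Clear glass shelf over y -45 to +45 mm, its underside 48 mm, top 54 mm above the sill, on posts at x = -106, +106 mm. Side runners there, 20 mm high, guide the tray.
- tray (a joint): How far the low aluminium tray is drawn out from under the glass along the rack's +y (m): 0 = home against the rear stop, 0.130 = fully out, clear of the shelf. It stays where left; 2 N to slide it slowly.
- tray_floor (a point): Centre of the tray's inner floor, moves with the tray, 10 mm above the sill; axes as the rack's. Inside 184 mm in x (along the row) by 66 mm in y; walls 5 mm thick, rim only 8 mm above this floor. The row starts at the end wall at x = -92 mm, nearer the robot; six bars head to tail take 174 mm. Bars in it reach 36 mm above the sill.
- tray_tab (a point): Middle of the top of the tray's upright dark wooden pull tab, 52 mm above the sill, 70 mm from the tray centre along +y; moves with the tray. The tab is 12 mm in the rack's x, 22 mm in y, 42 mm high, free on both x sides, and always clear of the glass.
- jar: Bystander: glass apothecary jar with flip-top lid, 72 mm across, 128 mm high, origin under its centre. Leave it alone.
- tins: Bystander: stack of three round aluminium tins, 82 mm across at the base, 90 mm high, origin under its centre. Leave it alone.
- nail_brush: Bystander: wooden nail brush, 90 x 40 mm, 42 mm high, bristles down, origin under its centre. Leave it alone.
- hair_pick: Bystander: flat red plastic hair pick, about 165 x 66 mm, 6 mm thick, origin under the root of the teeth. Leave it alone.
There are look-alikes about, which are no part of the job. Leave any purple or turquoise look-alike of the wedge2 alone.

How it is judged (in metres and radians):
On the way, in this order (a step that is already met when the one before it is completed fails the run):
1. the tray is drawn fully out (value of joint tray above 0.118 m), for 0.2 s.
2. all the soap bars lie flat in the drawn-out tray (value of joint tray above 0.1 m and z of wedge1 in the frame of tray_floor between -0.004 and 0.004 m and z of wedge2 in the frame of tray_floor between -0.004 and 0.004 m and z of wedge3 in the frame of tray_floor between -0.004 and 0.004 m and z of wedge4 in the frame of tray_floor between -0.004 and 0.004 m and z of wedge5 in the frame of tray_floor between -0.004 and 0.004 m and z of wedge6 in the frame of tray_floor between -0.004 and 0.004 m and angle between each of wedge1, wedge2, wedge3, wedge4, wedge5, wedge6's own z axis and vertical below 0.12 rad and x of wedge1 in the frame of tray_floor between -0.092 and 0.092 m and x of wedge2 in the frame of tray_floor between -0.092 and 0.092 m and x of wedge3 in the frame of tray_floor between -0.092 and 0.092 m and x of wedge4 in the frame of tray_floor between -0.092 and 0.092 m and x of wedge5 in the frame of tray_floor between -0.092 and 0.092 m and x of wedge6 in the frame of tray_floor between -0.092 and 0.092 m), for 0.3 s.
At the end, for the whole second after the job is handed in: The tray is home within 8 mm; every soap bar present lies at rest flat on the tray floor, across the tray (within 8 degrees and 8 mm of its middle line), neighbours turned opposite ways, in one row from the end wall nearer the robot, with all gaps up to any bar adding up to less than 10 mm (value of joint tray below 0.008 m and z of wedge1 in the frame of tray_floor between -0.004 and 0.004 m and z of wedge2 in the frame of tray_floor between -0.004 and 0.004 m and z of wedge3 in the frame of tray_floor between -0.004 and 0.004 m and z of wedge4 in the frame of tray_floor between -0.004 and 0.004 m and z of wedge5 in the frame of tray_floor between -0.004 and 0.004 m and z of wedge6 in the frame of tray_floor between -0.004 and 0.004 m and angle between each of wedge1, wedge2, wedge3, wedge4, wedge5, wedge6's own z axis and vertical below 0.12 rad and y of wedge1 in the frame of tray_floor between -0.008 and 0.008 m and y of wedge2 in the frame of tray_floor between -0.008 and 0.008 m and y of wedge3 in the frame of tray_floor between -0.008 and 0.008 m and y of wedge4 in the frame of tray_floor between -0.008 and 0.008 m and y of wedge5 in the frame of tray_floor between -0.008 and 0.008 m and y of wedge6 in the frame of tray_floor between -0.008 and 0.008 m and angle between the x axis of each of wedge1, wedge2, wedge3, wedge4, wedge5, wedge6 and the y axis of tray_floor, either way round below 0.14 rad and distance between each of wedge2_thick, wedge3_thick, wedge4_thick, wedge5_thick, wedge6_thick and wedge1_thick above 0.049 m and distance between each of wedge3_thick, wedge4_thick, wedge5_thick, wedge6_thick and wedge2_thick above 0.049 m and distance between each of wedge4_thick, wedge5_thick, wedge6_thick and wedge3_thick above 0.049 m and distance between each of wedge5_thick, wedge6_thick and wedge4_thick above 0.049 m and distance between wedge6_thick and wedge5_thick above 0.049 m and (x of wedge1 in the frame of tray_floor between -0.0825 and -0.0675 m or x of wedge2 in the frame of tray_floor between -0.0825 and -0.0675 m or x of wedge3 in the frame of tray_floor between -0.0825 and -0.0675 m or x of wedge4 in the frame of tray_floor between -0.0825 and -0.0675 m or x of wedge5 in the frame of tray_floor between -0.0825 and -0.0675 m or x of wedge6 in the frame of tray_floor between -0.0825 and -0.0675 m or x of each of wedge1, wedge2, wedge3, wedge4, wedge5, wedge6 in the frame of tray_floor below -0.0825 m) and (x of wedge1 in the frame of tray_floor between -0.0535 and -0.0385 m or x of wedge2 in the frame of tray_floor between -0.0535 and -0.0385 m or x of wedge3 in the frame of tray_floor between -0.0535 and -0.0385 m or x of wedge4 in the frame of tray_floor between -0.0535 and -0.0385 m or x of wedge5 in the frame of tray_floor between -0.0535 and -0.0385 m or x of wedge6 in the frame of tray_floor between -0.0535 and -0.0385 m or x of each of wedge1, wedge2, wedge3, wedge4, wedge5, wedge6 in the frame of tray_floor below -0.0535 m) and (x of wedge1 in the frame of tray_floor between -0.0245 and -0.0095 m or x of wedge2 in the frame of tray_floor between -0.0245 and -0.0095 m or x of wedge3 in the frame of tray_floor between -0.0245 and -0.0095 m or x of wedge4 in the frame of tray_floor between -0.0245 and -0.0095 m or x of wedge5 in the frame of tray_floor between -0.0245 and -0.0095 m or x of wedge6 in the frame of tray_floor between -0.0245 and -0.0095 m or x of each of wedge1, wedge2, wedge3, wedge4, wedge5, wedge6 in the frame of tray_floor below -0.0245 m) and (x of wedge1 in the frame of tray_floor between 0.0045 and 0.0195 m or x of wedge2 in the frame of tray_floor between 0.0045 and 0.0195 m or x of wedge3 in the frame of tray_floor between 0.0045 and 0.0195 m or x of wedge4 in the frame of tray_floor between 0.0045 and 0.0195 m or x of wedge5 in the frame of tray_floor between 0.0045 and 0.0195 m or x of wedge6 in the frame of tray_floor between 0.0045 and 0.0195 m or x of each of wedge1, wedge2, wedge3, wedge4, wedge5, wedge6 in the frame of tray_floor below 0.0045 m) and (x of wedge1 in the frame of tray_floor between 0.0335 and 0.0485 m or x of wedge2 in the frame of tray_floor between 0.0335 and 0.0485 m or x of wedge3 in the frame of tray_floor between 0.0335 and 0.0485 m or x of wedge4 in the frame of tray_floor between 0.0335 and 0.0485 m or x of wedge5 in the frame of tray_floor between 0.0335 and 0.0485 m or x of wedge6 in the frame of tray_floor between 0.0335 and 0.0485 m or x of each of wedge1, wedge2, wedge3, wedge4, wedge5, wedge6 in the frame of tray_floor below 0.0335 m) and (x of wedge1 in the frame of tray_floor between 0.0625 and 0.0775 m or x of wedge2 in the frame of tray_floor between 0.0625 and 0.0775 m or x of wedge3 in the frame of tray_floor between 0.0625 and 0.0775 m or x of wedge4 in the frame of tray_floor between 0.0625 and 0.0775 m or x of wedge5 in the frame of tray_floor between 0.0625 and 0.0775 m or x of wedge6 in the frame of tray_floor between 0.0625 and 0.0775 m or x of each of wedge1, wedge2, wedge3, wedge4, wedge5, wedge6 in the frame of tray_floor below 0.0625 m) and linear speed of each of wedge1, wedge2, wedge3, wedge4, wedge5, wedge6 below 0.02 m/s); the robot touches nothing.
It fails at once if the jar is shoved more than 30 mm (distance of jar from where it was at the start of the episode above 0.03 m).
It fails at once if the tins is shoved more than 30 mm (distance of tins from where it was at the start of the episode above 0.03 m).
It fails at once if the nail brush is shoved more than 30 mm (distance of nail_brush from where it was at the start of the episode above 0.03 m).
It fails at once if the hair pick is shoved more than 30 mm (distance of hair_pick from where it was at the start of the episode above 0.03 m).
Of wedge1, wedge2, wedge3, wedge4, wedge5, wedge6 only 4 to 6 are there at a start; the rules pass over those that are not, and their reading is None.
At some moment in a run one of wedge1, wedge2, wedge3, wedge4, wedge5, wedge6 may be knocked a few centimetres aside while the robot is not near it.
Once in a run the grip may slacken for a moment while it holds something.
It also fails if it takes over 210 s, if anything falls off the work surface, if the arm or the gripper's body presses on something with over 40 N, if the wrist force passes 120 N, or if a joint passes its speed limit or range.

## Working session

There is one attempt and no reset: what is moved stays moved. The work goes in short steps, Python scripts to look and compute and a tool call to move; the robot and the scene stay as the last step left them, time stands still between calls to the robot, and variables do not carry over. Pictures are saved under pics/ and viewed, and the job is handed in when it is done.

Besides the shell and the picture viewer there is one more tool, called after "Call:" as name(argument=value, ...) on one line, values as JSON. arm_command: Moves the arm, as the interface text tells. Its arguments: {"type":"object","properties":{"translation":{"type":"array","items":{"type":"array","items":{"type":"number"}}},"yaw":{"type":"array","items":{"type":"number"}},"jaw":{"type":"number"},"grip_force":{"type":"number"}},"required":["translation","yaw"]}

```bash
ls; mkdir -p pics; python3 - <<'E'
from plant import manip
import cv2
print(manip.sense())
for n in ("side","top","wrist"):
    f=manip.grab_frame(n)
    print(n,f["fov_y"],f["cx"],f["cy"],f["rvec"],f["tvec"],[k for k in f])
    cv2.imwrite(f"pics/{n}0.png",f["color"][:,:,::-1])
E
```

```text
pics
{'t': 0.0, 'qpos': array([ 6.31410612e+01,  1.96351669e+01,  8.73784244e+01, -1.03046622e-04,
        7.30736971e+01, -8.36479596e+00]), 'joint_velocities': array([-0.01678149, -0.13944137,  0.11052512, -0.14739631, -0.01973352,
       -0.1016063 ]), 'effort': array([ 3.38709706e-04, -4.31247282e+01, -2.44213307e+01,  7.18036084e-02,
        5.60969696e-02, -1.34590896e-04]), 'eef_pos': array([166.33151279, 497.54238318, 240.04917022]), 'orientation': array([-1.79987399e+02,  8.63741225e-02,  7.15058967e+01]), 'force': array([0.36436874, 0.45759554, 0.03942061]), 'moment': array([0.02394703, 0.01290472, 0.01039198]), 'width': 1.00141750830855}
side 42.04527625145362 309.8516682760433 239.316863545299 [ 2.14242596 -0.2039897   0.07860137] [-494.16275194  154.41694134 1130.88468992] ['color', 'fov_y', 'cx', 'cy', 'rvec', 'tvec']
top 56.967063158157245 317.12258419938905 241.61948535353915 [ 2.13458498 -2.1699407   0.12033622] [ 69.13636192 512.1258667  951.81997117] ['color', 'fov_y', 'cx', 'cy', 'rvec', 'tvec']
wrist 66.41649415211204 323.40743396918276 235.36237628294919 [-2.37565096 -1.71312818 -0.21570659] [-525.13460651  -31.61658202  389.11576705] ['color', 'fov_y', 'cx', 'cy', 'rvec', 'tvec']
```

View pics/top0.png

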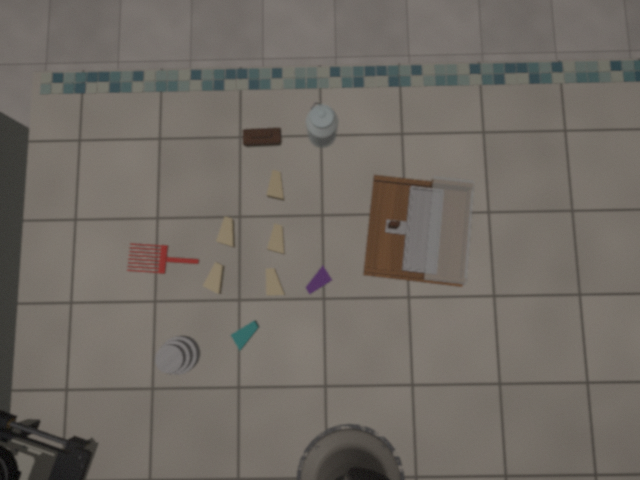

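View pics/side0.png

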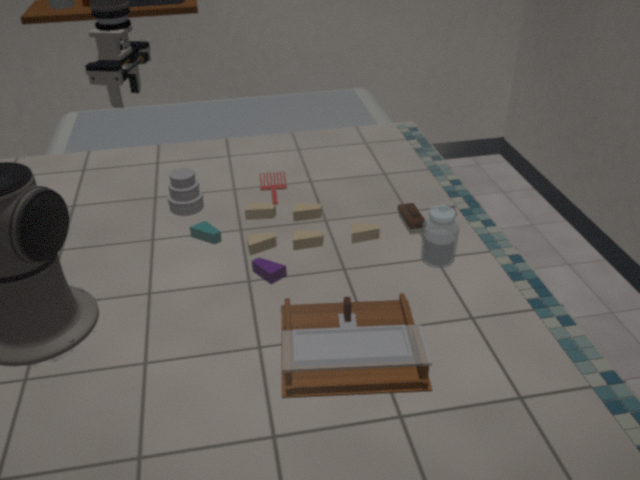

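View pics/wrist0.png

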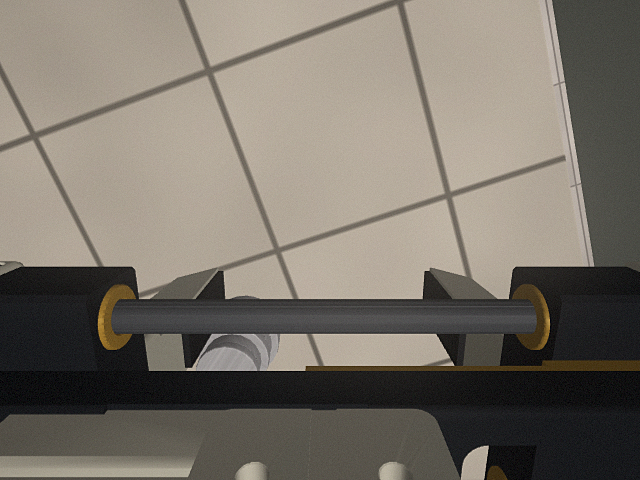

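```bash
cat > h.py <<'E'
from plant import manip
import numpy as np, cv2
from scipy.optimize import minimize
def grab(n,save=None):
    f=manip.grab_frame(n); f["color"]=np.ascontiguousarray(f["color"])
    if save: cv2.imwrite(f"pics/{save}.png",f["color"][:,:,::-1])
    fl=240/np.tan(np.radians(f["fov_y"]/2))
    f["K"]=np.array([[fl,0,f["cx"]],[0,fl,f["cy"]],[0,0,1.]])
    f["R"]=cv2.Rodrigues(np.array(f["rvec"],float))[0]; f["t"]=np.array(f["tvec"],float)
    return f
def proj(f,P):
    P=np.atleast_2d(np.asarray(P,float)); c=P@f["R"].T+f["t"]; u=c@f["K"].T
    return u[:,:2]/u[:,2:]
def ray(f,uv,z):
    uv=np.atleast_2d(np.asarray(uv,float))
    d=np.c_[uv,np.ones(len(uv))]@np.linalg.inv(f["K"]).T@f["R"]
    o=-f["R"].T@f["t"]
    return o+d*((z-o[2])/d[:,2])[:,None]
W2=np.array([[-30,-14.5],[30,-14.5],[30,25.5],[-30,3.5]])
def wverts(x,y,yaw,z0=0):
    a=np.radians(yaw);R=np.array([[np.cos(a),-np.sin(a)],[np.sin(a),np.cos(a)]])
    p=W2@R.T+[x,y]
    return np.r_[np.c_[p,np.full(4,z0)],np.c_[p,np.full(4,z0+26)]]
def sil(f,x,y,yaw,z0,x0,y0,w,h,s):
    uv=cv2.convexHull(((proj(f,wverts(x,y,yaw,z0))+0.5-[x0,y0])*s).astype(np.float32))
    m=np.zeros((h*s,w*s),np.uint8)
    cv2.fillConvexPoly(m,np.round(uv*16-8).astype(np.int32),255,shift=4)
    return cv2.resize(m,(w,h),interpolation=cv2.INTER_AREA)/255.
def cream(f):
    hsv=cv2.cvtColor(f["color"],cv2.COLOR_RGB2HSV)
    return hsv
def blobs(f,thr=70,amin=60,roi=None):
    hsv=cv2.cvtColor(f["color"],cv2.COLOR_RGB2HSV)
    m=((hsv[...,1]>thr)&(hsv[...,0]>18)&(hsv[...,0]<38)&(hsv[...,2]>60)).astype(np.uint8)
    n,l,st,c=cv2.connectedComponentsWithStats(m)
    return m,[(i,st[i],c[i]) for i in range(1,n) if st[i][4]>=amin],l
def fitw(f,mask,z0=0,init=None):
    ys,xs=np.nonzero(mask); x0,x1,y0,y1=xs.min()-8,xs.max()+9,ys.min()-8,ys.max()+9
    x0=max(x0,0);y0=max(y0,0);x1=min(x1,640);y1=min(y1,480)
    M=mask[y0:y1,x0:x1].astype(float); s=8 if (x1-x0)<100 else 4
    c=ray(f,[xs.mean(),ys.mean()],z0+13)[0]
    def cost(p): return np.abs(sil(f,p[0],p[1],p[2],z0,x0,y0,x1-x0,y1-y0,s)-M).sum()
    best=None
    for yaw in (range(0,360,30) if init is None else [init[2]]):
        a=np.radians(yaw)
        p0=[c[0],c[1],yaw] if init is None else init
        r=minimize(cost,p0,method="Nelder-Mead",options=dict(initial_simplex=np.array([p0,np.add(p0,[6,0,0]),np.add(p0,[0,6,0]),np.add(p0,[0,0,15])]),xatol=.02,fatol=.05))
        if best is None or r.fun<best.fun: best=r
    return best.x,best.fun/M.sum()
E
python3 - <<'E'
from h import *
f=grab("top")
c=cv2.resize(f["color"][150:340,170:370],None,fx=4,fy=4,interpolation=cv2.INTER_CUBIC)[:600]
cv2.imwrite("pics/c1.png",cv2.resize(f["color"][150:350,170:370],(600,600),interpolation=cv2.INTER_CUBIC)[:,:,::-1])
hsv=cv2.cvtColor(f["color"],cv2.COLOR_RGB2HSV)
for p in [(275,188),(227,235),(270,285),(300,240),(150,200),(318,280)]: print(p,f["color"][p[1],p[0]],hsv[p[1],p[0]])
for i,st,ce in blobs(f,45,40)[1]: print(i,st,ce)
E
```

```text
(275, 188) [132 120  98] [ 19  66 132]
(227, 235) [138 125 103] [ 19  65 138]
(270, 285) [136 123 102] [ 19  64 136]
(300, 240) [126 119 111] [ 16  30 126]
(150, 200) [127 119 111] [ 15  32 127]
(318, 280) [83 55 96] [140 109  96]
2 [267 170  17  29 287] [275.43554007 185.37630662]
4 [217 216  17  31 310] [226.02580645 231.81290323]
5 [267 224  17  30 296] [276.2972973  239.59797297]
9 [203 263  21  31 329] [214.63525836 278.00303951]
10 [266 268  17  27 302] [272.56622517 282.60596026]
```

View pics/c1.png

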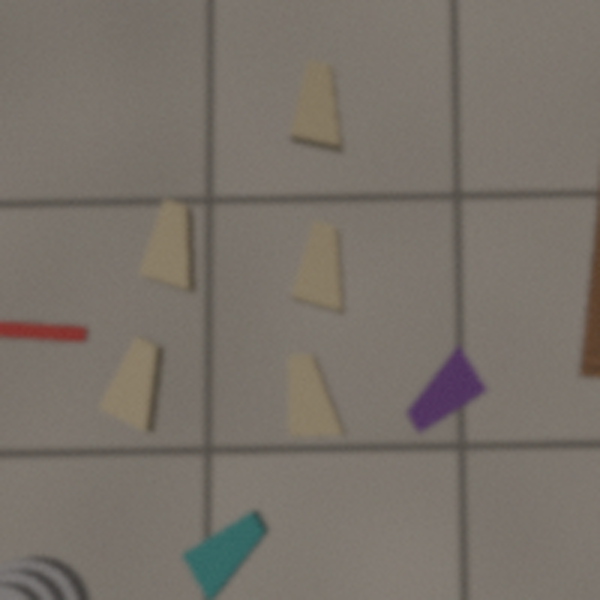

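```bash
python3 - <<'E'
from h import *
for n,thr in (("top",47),("side",70)):
    f=grab(n)
    if n=="side":
        hsv=cv2.cvtColor(f["color"],cv2.COLOR_RGB2HSV)
        for p in [(261,209),(261,215),(365,230),(330,211),(335,260)]: print(p,f["color"][p[1],p[0]],hsv[p[1],p[0]])
        m=((hsv[...,1]>55)&(hsv[...,0]>17)&(hsv[...,0]<38)).astype(np.uint8)
    else:
        hsv=cv2.cvtColor(f["color"],cv2.COLOR_RGB2HSV)
        m=((hsv[...,1]>47)&(hsv[...,0]>14)&(hsv[...,0]<38)).astype(np.uint8)
    m[:,400:]=0; m[:140]=0; m[300:]=0
    k,l,st,ce=cv2.connectedComponentsWithStats(m)
    for i in range(1,k):
        if st[i][4]>100:
            x,c=fitw(f,l==i); print(n,ce[i].round(),st[i][4],x.round(1),round(c,3))
E
```

```text
top [275. 186.] 368 [651.  154.5 166.6] 0.077
top [226. 232.] 398 [543.7 266.5 162.3] 0.073
top [276. 239.] 368 [525.3 152.6 163.4] 0.07
top [215. 278.] 416 [440.7 291.6 152.4] 0.072
top [273. 283.] 370 [427.9 162.1 179.9] 0.055
(261, 209) [107  98  84] [ 18  55 107]
(261, 215) [84 78 67] [19 52 84]
(365, 230) [123 111  93] [ 18  62 123]
(330, 211) [121 115 109] [ 15  25 121]
(335, 260) [122 117 112] [ 15  21 122]
side [260. 206.] 115 [446.3 355.4 245.2] 1.629
side [305. 209.] 208 [538.2 304.7 260.9] 1.038
side [364. 228.] 154 [650.9 207.3 256. ] 1.388
side [306. 237.] 254 [519.9 190.1 257.4] 0.957
side [261. 240.] 291 [433.2 177.2 216.7] 0.752
```

```bash
python3 - <<'E'
from h import *
f=grab("top"); s=grab("side")
WS=[(651,154.5,166.6),(543.7,266.5,162.3),(525.3,152.6,163.4),(440.7,291.6,152.4),(427.9,162.1,179.9)]
img=f["color"][150:350,170:370]; img=cv2.resize(img,None,fx=3,fy=3,interpolation=cv2.INTER_CUBIC)
c2=cv2.resize(s["color"][180:280,230:400],None,fx=4.6,fy=4.6,interpolation=cv2.INTER_CUBIC)
for w in WS:
    for fr,im,o,k in ((f,img,(170,150),3),(s,c2,(230,180),4.6)):
        p=((proj(fr,wverts(*w))-o+.5)*k).astype(int)
        cv2.polylines(im,[p[:4]],True,(255,0,0)); cv2.polylines(im,[p[4:]],True,(0,255,0))
cv2.imwrite("pics/o1.png",img[:,:,::-1]);cv2.imwrite("pics/o2.png",c2[:,:,::-1])
cv2.imwrite("pics/r1.png",cv2.resize(f["color"][165:295,355:485],(780,780)[:2],interpolation=cv2.INTER_CUBIC)[:600,:,::-1])
cv2.imwrite("pics/r1.png",cv2.resize(f["color"][170:290,355:485],(650,600),interpolation=cv2.INTER_CUBIC)[:,:,::-1])
E
```

```text
(no output)
```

View pics/o1.png

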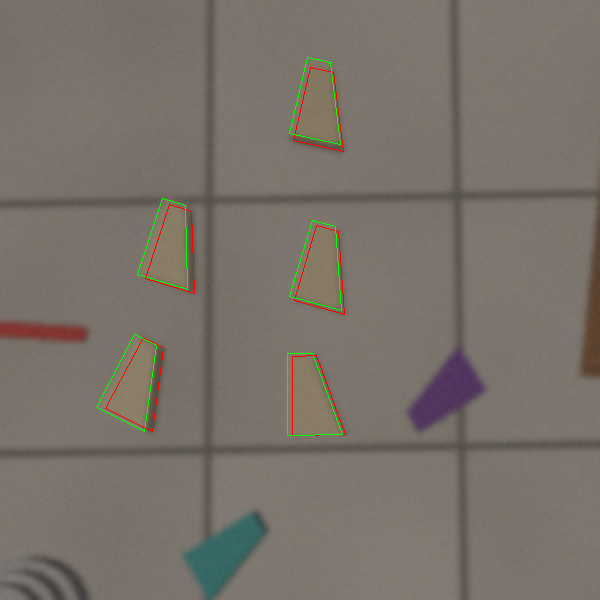

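View pics/o2.png

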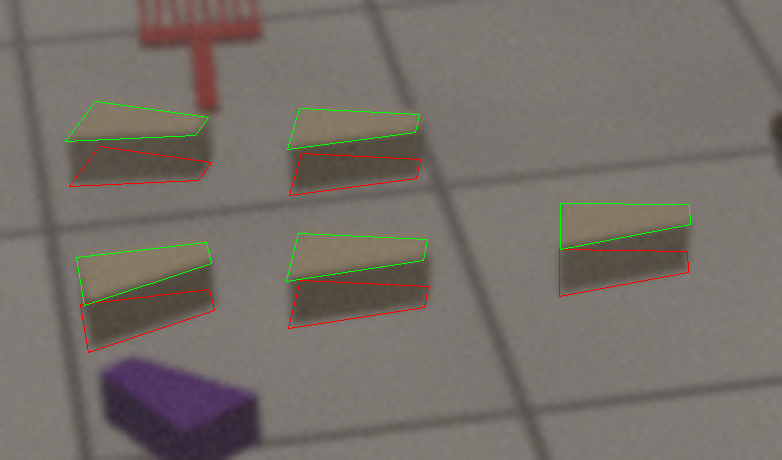

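View pics/r1.png

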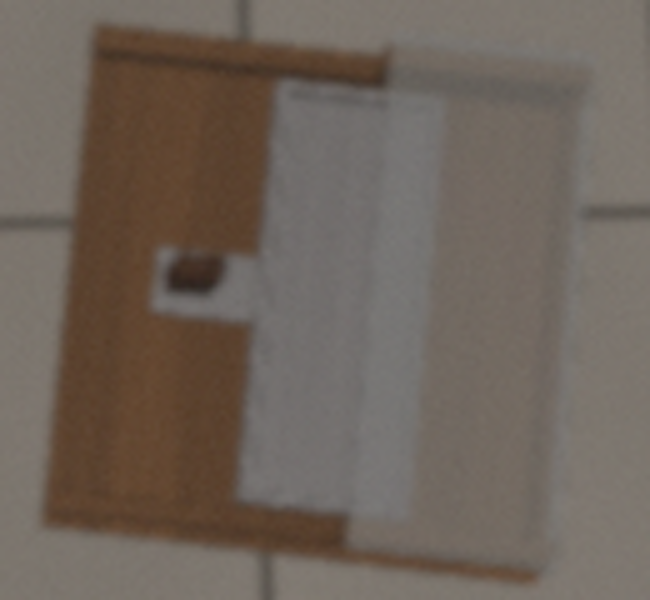

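```bash
python3 - <<'E'
from h import *
f=grab("top"); s=grab("side")
o=np.array([355,170])
def P(l,z): return ray(f,np.array(l)/5+o-.4,z).round(1)
print("cam",-f["R"].T@f["t"], -s["R"].T@s["t"])
b=P([(97,25),(45,520)],20);print("board +y corners",b)
g=P([(390,45),(590,75),(540,575),(345,545)],54);print("glass",g)
print("trayL",P([(277,85),(237,500)],18),"trayR",P([(443,95),(408,520)],18))
print("tab",P([(192,258),(197,285),(190,270)],52))
cv2.imwrite("pics/s1.png",cv2.resize(s["color"][285:405,270:440],(800,565),interpolation=cv2.INTER_CUBIC)[:,:,::-1])
E
```

```text
cam [ 392.12461279   50.32140428 1008.325365  ] [ 351.02154383 -937.71456497  737.8461015 ]
board +y corners [[667.1 -71.9  20. ]
 [441.1 -41.6  20. ]]
glass [[ 646.1 -196.4   54. ]
 [ 630.9 -283.4   54. ]
 [ 412.5 -249.3   54. ]
 [ 426.6 -166.7   54. ]]
trayL [[ 638.  -153.4   18. ]
 [ 448.7 -127.7   18. ]] trayR [[ 631.9 -228.7   18. ]
 [ 438.6 -203.4   18. ]]
tab [[ 552.8 -106.1   52. ]
 [ 540.9 -107.8   52. ]
 [ 547.5 -105.    52. ]]
```

View pics/s1.png

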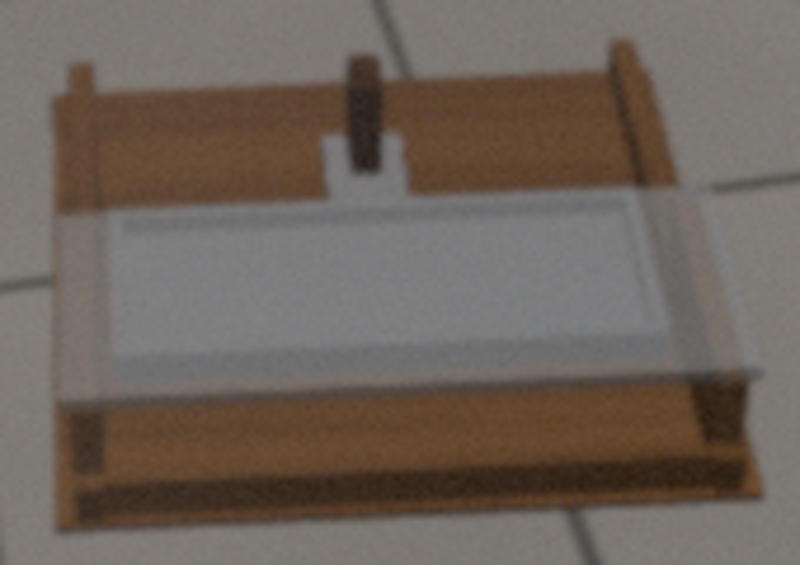

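```bash
cat >> h.py <<'E'
def go(x,y,z,yaw=None,pose=None):
    s=manip.sense(); p=s["eef_pos"]; o=s["orientation"]
    psi=np.radians(o[2]); c,n=np.cos(psi),np.sin(psi)
    d=np.array([x,y,z])-p
    t=[d[0]*c+d[1]*n, d[0]*n-d[1]*c, -d[2]]
    th=0 if yaw is None else -((yaw-o[2]+180)%360-180)
    print("pos",p.round(1),"ori",o.round(2),"t",round(s["t"],2),"w",round(s["width"],3),"F",s["force"].round(1))
    print("MOVE",np.round(np.array(t)/1000,4).tolist(),"yaw",round(np.radians(th),4),"rows",int(np.ceil(max(np.linalg.norm(d)/41.7,abs(th)/7.16)))+2)
E
python3 -c "
from h import *
go(548,-107.5,120,-7.7)"
```

```text
pos [166.5 497.9 240.7] ori [180.     0.    71.51] t 0.5 w 1.003 F [ 0.1  0.1 -0.6]
MOVE [-0.4531, 0.5538, 0.1207] yaw 1.3824 rows 20
```

Call:
arm_command(translation=[[-0.453, 0.554, 0.06], [-0.453, 0.554, 0.06], [-0.453, 0.554, 0.06], [-0.453, 0.554, 0.06], [-0.453, 0.554, 0.06], [-0.453, 0.554, 0.06], [-0.453, 0.554, 0.06], [-0.453, 0.554, 0.06], [-0.453, 0.554, 0.06], [-0.453, 0.554, 0.06], [-0.453, 0.554, 0.06], [-0.453, 0.554, 0.06]], yaw=[1.382, 1.382, 1.382, 1.382, 1.382, 1.382, 1.382, 1.382, 1.382, 1.382, 1.382, 1.382], jaw=0.4)

```text
t: 1.5
eef_pos: [433.1, 74.4, 199.1]
orientation: [-180.0, -0.0, -8.1]
force: [0.4, -0.4, 0.7]
width: 0.601
```

```bash
python3 -c "
from h import *
go(548,-107.5,110,-7.7)"
```

```text
pos [433.1  74.4 199.1] ori [-1.7998e+02 -5.0000e-02 -8.0800e+00] t 1.5 w 0.601 F [ 0.4 -0.4  0.7]
MOVE [0.1394, 0.164, 0.0891] yaw -0.0066 rows 8
```

Call:
arm_command(translation=[[0.139, 0.164, 0.089], [0.139, 0.164, 0.089], [0.139, 0.164, 0.089], [0.139, 0.164, 0.089], [0.139, 0.164, 0.089], [0.139, 0.164, 0.089], [0.139, 0.164, 0.089], [0.139, 0.164, 0.089], [0.139, 0.164, 0.089]], yaw=[-0.006, -0.006, -0.006, -0.006, -0.006, -0.006, -0.006, -0.006, -0.006])

```text
t: 2.25
eef_pos: [547.7, -104.1, 110.0]
orientation: [-180.0, 0.0, -7.3]
force: [-0.4, -0.1, -0.6]
width: 0.603
```

```bash
python3 -c "
from h import *
f=grab('wrist','w1')
go(548,-107.5,35,-7.7)
print('wcam',-f['R'].T@f['t'])
print(proj(f,[[548,-107.5,52]]))"
```

```text
pos [ 547.8 -103.7  110.4] ori [-1.7998e+02 -1.0000e-02 -7.2900e+00] t 2.3 w 0.601 F [-0.1  0.1  0.7]
MOVE [0.0007, 0.0037, 0.0754] yaw 0.0071 rows 4
wcam [556.10032436 -37.36303069 254.06828986]
[[324.93692708 266.62613417]]
```

View pics/w1.png

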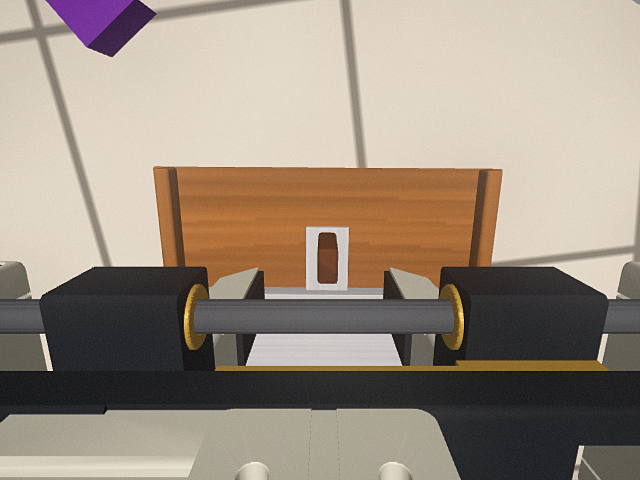

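```bash
python3 -c "
from h import *
f=grab('wrist')
b=ray(f,[[153.5,167],[501.5,170]],20);print(b)
d=b[1]-b[0];print(np.degrees(np.arctan2(d[1],d[0])),np.linalg.norm(d),b.mean(0))
print(ray(f,[[328.5,265.5]],52), ray(f,[[319,247.5],[336.5,247.5],[320.5,284],[338,284]],52))
"
```

```text
[[447.96517922 -39.11043949  20.        ]
 [665.48045592 -68.51825242  20.        ]]
-7.6996362091172905 219.49422557528456 [556.72281757 -53.81434595  20.        ]
[[ 550.25475627 -106.86460285   52.        ]] [[ 546.16842989  -95.3443667    52.        ]
 [ 556.15103852  -96.60855618   52.        ]
 [ 544.16461043 -117.70066162   52.        ]
 [ 554.41126564 -118.99873989   52.        ]]
```

Call:
arm_command(translation=[[0.003, 0.0033, 0.04], [0.003, 0.0033, 0.075], [0.003, 0.0033, 0.075], [0.003, 0.0033, 0.075], [0.003, 0.0033, 0.075]], yaw=[0.007, 0.007, 0.007, 0.007, 0.007])

```text
t: 2.77
eef_pos: [551.6, -108.0, 36.9]
orientation: [180.0, -0.1, -7.7]
force: [0.2, -0.1, 1.6]
width: 0.601
```

Call:
arm_command(translation=[[0, 0, 0], [0, 0, 0], [0, 0, 0], [0, 0, 0], [0, 0, 0], [0, 0, 0], [0, 0, 0]], yaw=[0, 0, 0, 0, 0, 0, 0], jaw=1, grip_force=25)

```text
t: 3.35
eef_pos: [550.0, -108.2, 34.9]
orientation: [-180.0, 0.1, -7.7]
force: [-14.8, 0.5, 10.4]
width: 0.143
```

Call:
arm_command(translation=[[-0.001, -0.008, 0], [-0.001, -0.016, 0], [-0.001, -0.024, 0], [-0.001, -0.032, 0], [-0.001, -0.04, 0], [-0.001, -0.048, 0], [-0.001, -0.056, 0], [-0.001, -0.064, 0], [-0.001, -0.07, 0], [-0.001, -0.074, 0], [-0.001, -0.078, 0], [-0.001, -0.078, 0]], yaw=[0, 0, 0, 0, 0, 0, 0, 0, 0, 0, 0, 0])

```text
t: 4.35
eef_pos: [560.0, -29.7, 34.9]
orientation: [-179.9, 0.0, -7.7]
force: [-3.1, 2.5, 3.7]
width: 0.129
```

Call:
arm_command(translation=[[0, -0.001, 0], [0, -0.002, 0], [0, -0.003, 0], [0, -0.004, 0], [0, -0.004, 0]], yaw=[0, 0, 0, 0, 0])

```text
t: 4.77
eef_pos: [560.3, -27.6, 34.9]
orientation: [180.0, 0.0, -7.7]
force: [-5.3, -3.1, 3.7]
width: 0.128
```

Call:
arm_command(translation=[[0, 0.001, 0], [0, 0.001, 0], [0, 0.001, 0]], yaw=[0, 0, 0])

```text
t: 5.02
eef_pos: [560.3, -27.9, 34.9]
orientation: [-180.0, 0.0, -7.8]
force: [-4.9, 0.7, 5.0]
width: 0.125
```

Call:
arm_command(translation=[[0, 0.0, 0], [0, 0.0, 0], [0, 0.0, 0], [0, 0.0, -0.03], [0, 0.0, -0.07], [0, 0.0, -0.07], [0, 0.0, -0.07]], yaw=[0, 0, 0, 0, 0, 0, 0], jaw=0.4)

```text
t: 5.6
eef_pos: [562.6, -28.2, 107.3]
orientation: [180.0, -0.4, -7.7]
force: [0.1, 0.8, 0.6]
width: 0.578
```

```bash
python3 -c "
from h import *
f=grab('wrist','w2');g=grab('top','t2')
go(427.9,162.1,120,0)
T=np.array([530.5,-225.5]);a=np.radians(-7.7);X=np.array([np.cos(a),np.sin(a)]);Y=np.array([-X[1],X[0]])
"
```

```text
pos [560.4 -27.9 104.4] ori [-1.7999e+02  1.0000e-02 -7.7400e+00] t 5.7 w 0.597 F [ 0.1 -0.2 -0.4]
MOVE [-0.1569, -0.1704, -0.0156] yaw -0.135 rows 8
```

View pics/w2.png

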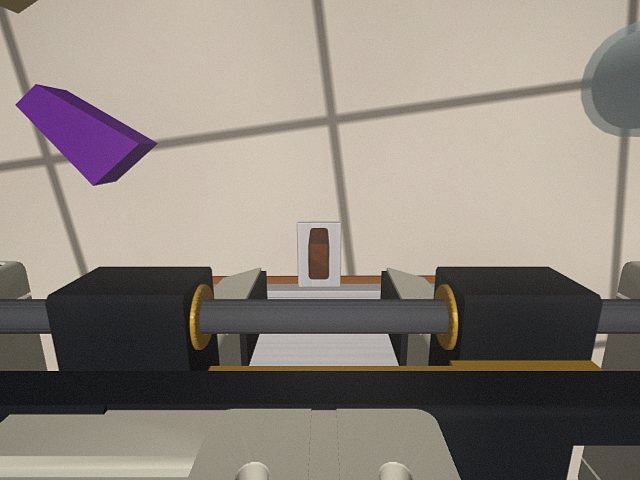

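View pics/t2.png

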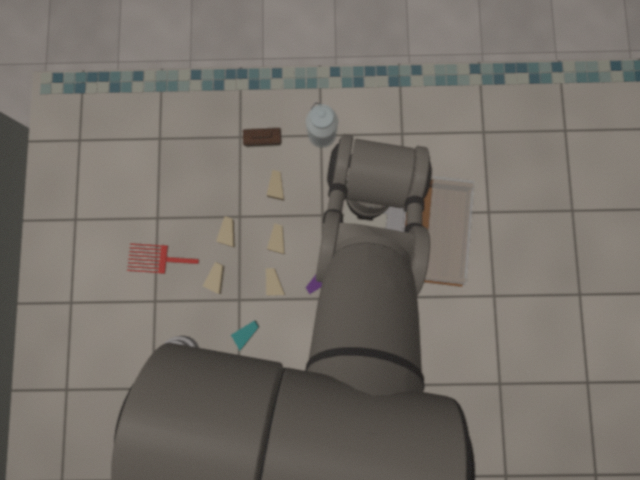

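```bash
python3 -c "
from h import *
go(427.9,167.1,110,0)"
```

```text
pos [560.4 -27.9 104.4] ori [-1.7999e+02  1.0000e-02 -7.7400e+00] t 5.7 w 0.597 F [ 0.1 -0.2 -0.4]
MOVE [-0.1576, -0.1753, -0.0056] yaw -0.135 rows 8
```

Call:
arm_command(translation=[[-0.02, -0.025, -0.006], [-0.1576, -0.1753, -0.006], [-0.1576, -0.1753, -0.006], [-0.1576, -0.1753, -0.006], [-0.1576, -0.1753, -0.006], [-0.1576, -0.1753, -0.006], [-0.1576, -0.1753, -0.006], [-0.1576, -0.1753, -0.006], [-0.1576, -0.1753, -0.006], [-0.1576, -0.1753, -0.006]], yaw=[-0.135, -0.135, -0.135, -0.135, -0.135, -0.135, -0.135, -0.135, -0.135, -0.135], jaw=0.13)

```text
t: 6.53
eef_pos: [428.5, 166.3, 110.4]
orientation: [180.0, 0.0, -0.1]
force: [0.9, -0.4, 0.5]
width: 0.872
```

```bash
python3 -c "
from h import *
f=grab('wrist','w3');g=grab('top','t3')
go(427.9,167.1,25,0)
cv2.imwrite('pics/r3.png',cv2.resize(g['color'][170:290,355:485],(650,600),interpolation=cv2.INTER_CUBIC)[:,:,::-1])
"
```

```text
pos [428.7 166.  110.6] ori [ 1.7999e+02  2.0000e-02 -1.1000e-01] t 6.63 w 0.87 F [-0.5 -0.3 -0.3]
MOVE [-0.0008, -0.001, 0.0856] yaw -0.0019 rows 5
```

View pics/w3.png

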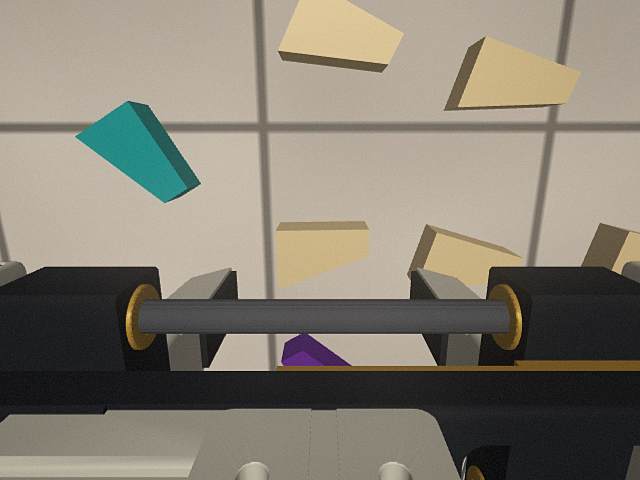

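View pics/t3.png

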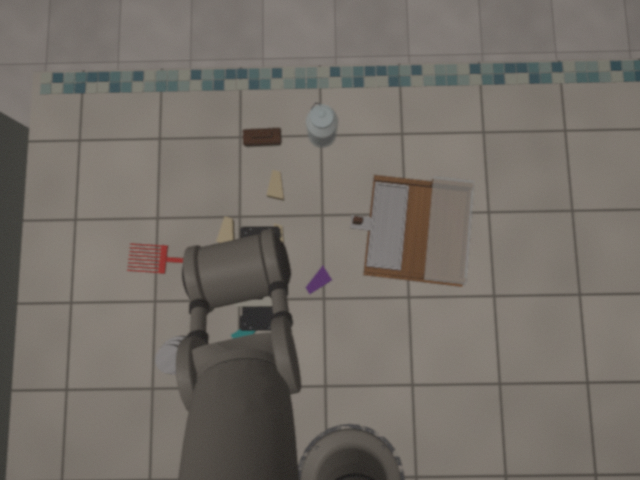

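View pics/r3.png

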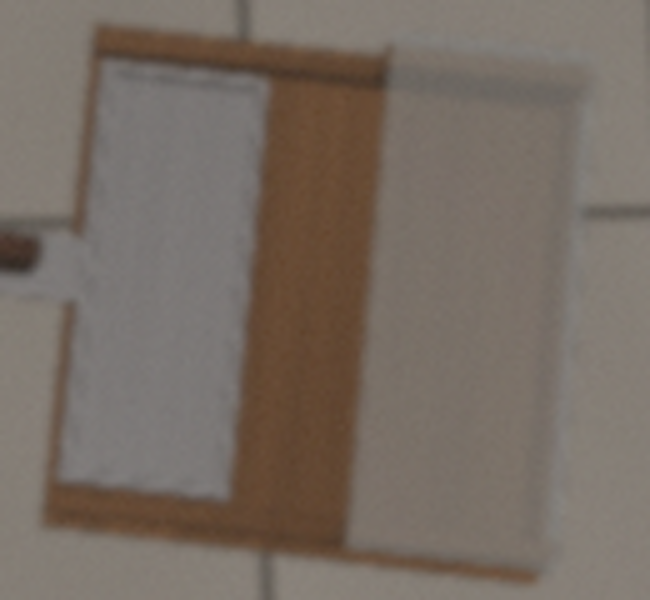

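```bash
python3 -c "
from h import *
f=grab('wrist');g=grab('top')
print(ray(f,[[276,231],[369,231],[369,262],[276,288]],26).round(1))
o=np.array([355,170])
P=lambda l,z: ray(g,np.array(l)/5+o-.4,z).round(1)
p=P([(103,60),(270,75),(230,502),(57,487)],18);print(p,p.mean(0));print(P([(15,250)],52))
m,b,l=blobs(f,60,1500)
print([(x[1],x[2].round()) for x in b])
for i,st,ce in b:
    if st[0]>0 and st[1]>0 and st[0]+st[2]<640 and st[1]+st[3]<262: print(fitw(f,l==i))
"
```

```text
[[398.2 177.5  26. ]
 [457.9 177.5  26. ]
 [458.5 156.6  26. ]
 [396.9 138.3  26. ]]
[[ 651.2  -74.3   18. ]
 [ 642.7 -150.4   18. ]
 [ 447.9 -124.5   18. ]
 [ 455.8  -47.6   18. ]] [549.4 -99.2  18. ]
[[557.8 -28.9  52. ]]
[(array([ 278,    0,  126,   72, 6240], dtype=int32), array([338.,  35.])), (array([ 444,   36,  136,   75, 6347], dtype=int32), array([510.,  78.])), (array([ 275,  221,   94,   68, 4543], dtype=int32), array([317., 247.])), (array([ 408,  224,  114,   61, 3487], dtype=int32), array([463., 257.])), (array([ 276,  360,  364,   11, 2031], dtype=int32), array([496., 366.]))]
(array([543.91918293, 268.15614452, 161.87634445]), np.float64(0.07392654241466558))
```

Call:
arm_command(translation=[[-0.001, -0.0025, 0.04], [-0.001, -0.0025, 0.0855], [-0.001, -0.0025, 0.0855], [-0.001, -0.0025, 0.0855], [-0.001, -0.0025, 0.0855]], yaw=[-0.002, -0.002, -0.002, -0.002, -0.002])

```text
t: 7.15
eef_pos: [427.8, 169.4, 26.5]
orientation: [-180.0, -0.0, 0.1]
force: [-0.7, 0.6, 0.2]
width: 0.872
```

Call:
arm_command(translation=[[0, 0, 0], [0, 0, 0], [0, 0, 0], [0, 0, 0], [0, 0, 0], [0, 0, 0]], yaw=[0, 0, 0, 0, 0, 0], jaw=1, grip_force=15)

```text
t: 7.65
eef_pos: [427.9, 169.7, 26.9]
orientation: [-180.0, -0.2, 0.1]
force: [-0.7, -0.5, 8.9]
width: 0.653
```

```bash
python3 -c "
from h import *
go(428,168,110)"
```

```text
pos [427.9 169.7  26.9] ori [-1.7997e+02 -1.5000e-01  1.2000e-01] t 7.65 w 0.653 F [-0.7 -0.5  8.9]
MOVE [0.0001, 0.0017, -0.0831] yaw 0.0 rows 4
```

Call:
arm_command(translation=[[0, 0, -0.03], [0, 0, -0.06], [0, 0, -0.085], [0, 0, -0.085]], yaw=[0, 0, 0, 0])

```text
t: 7.98
eef_pos: [429.7, 170.2, 115.2]
orientation: [-179.9, -0.5, 0.1]
force: [1.6, -0.5, -0.9]
width: 0.652
```

```bash
cat >> h.py <<'E'
C=np.array([550,-97.5]);_a=np.radians(-7.7);X=np.array([np.cos(_a),np.sin(_a)]);Y=np.array([-X[1],X[0]])
def rk(x,y=0): return C+x*X+y*Y
def inrk(p): p=np.atleast_2d(p)[:,:2]-C; return np.c_[p@X,p@Y].round(1)
E
python3 -c "
from h import *
go(*rk(-81),110,82.3)"
```

```text
pos [429.7 170.2 115.2] ori [-1.7988e+02 -5.2000e-01  1.2000e-01] t 7.98 w 0.652 F [ 1.6 -0.5 -0.9]
MOVE [0.0395, 0.2569, 0.0052] yaw -1.4342 rows 14
```

Call:
arm_command(translation=[[0.004, 0.026, 0.004], [0.008, 0.05, 0.004], [0.012, 0.077, 0.004], [0.016, 0.103, 0.004], [0.02, 0.128, 0.004], [0.024, 0.154, 0.004], [0.028, 0.18, 0.004], [0.032, 0.206, 0.004], [0.036, 0.231, 0.004], [0.0395, 0.257, 0.004], [0.0395, 0.257, 0.004], [0.0395, 0.257, 0.004]], yaw=[-1.434, -1.434, -1.434, -1.434, -1.434, -1.434, -1.434, -1.434, -1.434, -1.434, -1.434, -1.434])

```text
t: 8.98
eef_pos: [467.0, -88.9, 106.1]
orientation: [180.0, -0.0, 82.5]
force: [0.7, -0.1, -1.0]
width: 0.65
```

Call:
arm_command(translation=[[0, 0, 0.02], [0, 0, 0.03], [0, 0, 0.03]], yaw=[0, 0, 0])

```text
t: 9.23
eef_pos: [465.5, -87.0, 74.5]
orientation: [-179.8, -0.1, 82.3]
force: [-0.6, 0.2, -0.9]
width: 0.65
```

```bash
python3 -c "
from h import *
f=grab('wrist','w4');g=grab('side','s4')
go(*rk(-81),110,82.3)
q=[proj(f,[*rk(x,y),18])[0].round() for x,y in ((-92,-33),(-92,33))];print(q)
cv2.imwrite('pics/s4.png',cv2.resize(g['color'][270:405,250:430],(800,600),interpolation=cv2.INTER_CUBIC)[:,:,::-1])
"
```

```text
pos [466.8 -87.3  76.3] ori [-1.7995e+02 -2.0000e-02  8.2280e+01] t 9.33 w 0.653 F [ 0.2 -0.2 -0.2]
MOVE [0.001, 0.0029, -0.0337] yaw -0.0004 rows 3
[array([266., 250.]), array([381., 250.])]
```

View pics/w4.png

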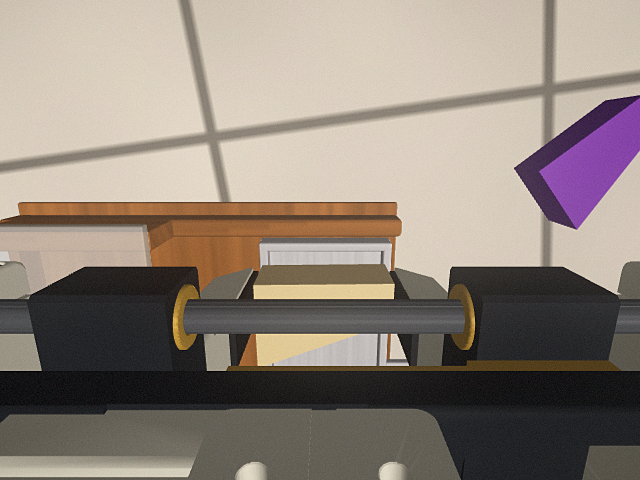

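View pics/s4.png

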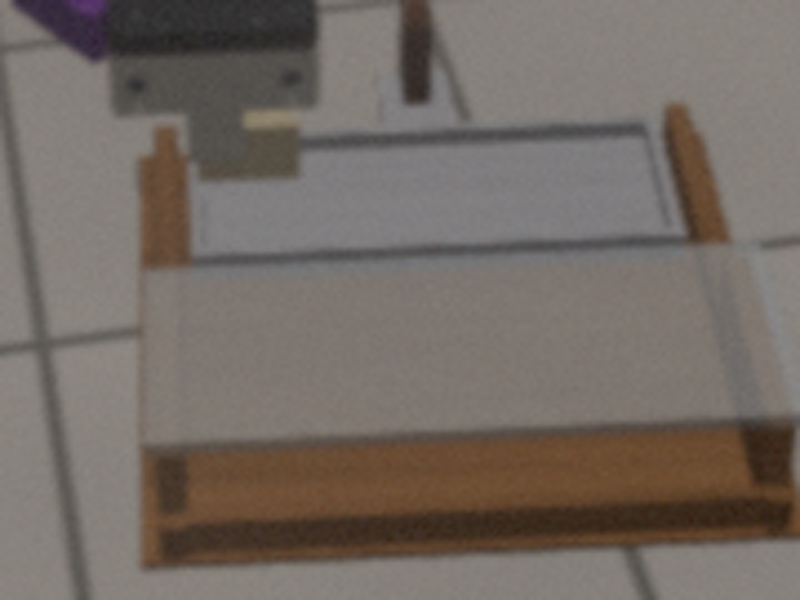

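```bash
python3 -c "
from h import *
f=cv2.imread('pics/w4.png')
cv2.imwrite('pics/w4c.png',cv2.resize(f[225:305,245:405],(800,400),interpolation=cv2.INTER_CUBIC))
"
```

```text
(no output)
```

View pics/w4c.png

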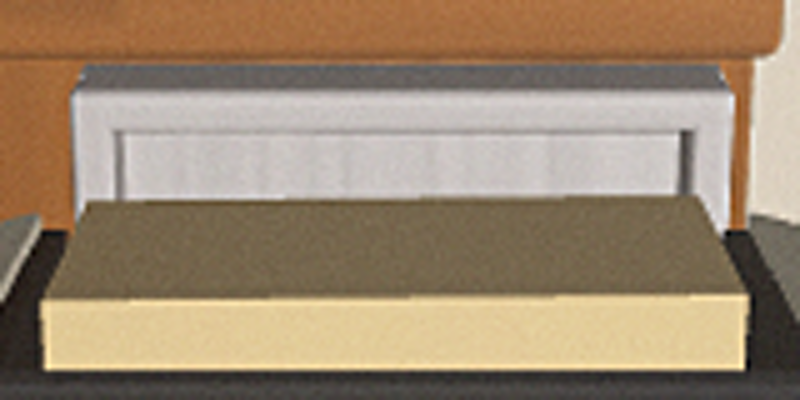

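```bash
python3 -c "
from h import *
f=grab('wrist')
print(inrk(ray(f,[[260,243.4],[391.6,243.4],[268,251.2],[383.6,251]],18)))
print(inrk(ray(f,[[262.6,266],[383,264.4]],49)),inrk(ray(f,[[253.8,284.6],[394.6,283.6]],75)))
go(*rk(-83),30,82.3)
print(inrk(manip.sense()['eef_pos'][None]))
"
```

```text
[[-93.9 -36.6]
 [-94.   38.8]
 [-89.3 -32.2]
 [-89.4  34.4]]
[[-91.1 -30.2]
 [-91.9  29.1]] [[-91.8 -29.8]
 [-92.3  29.9]]
pos [467.2 -87.4  76.7] ori [179.98  -0.    82.28] t 9.38 w 0.646 F [-0.5  0.1 -0.8]
MOVE [0.0011, 0.0004, 0.0467] yaw -0.0003 rows 4
[[-83.4  -1.1]]
```

```bash
sed -i 's/C=np.array(\[550,-97.5\])/C=np.array([552.5,-97.6])/' h.py; python3 -c "
from h import *
go(*rk(-81.5),38,82.3)
"
```

```text
pos [467.2 -87.4  76.7] ori [179.98  -0.    82.28] t 9.38 w 0.646 F [-0.5  0.1 -0.8]
MOVE [0.0013, 0.0044, 0.0387] yaw -0.0003 rows 3
```

Call:
arm_command(translation=[[0.0013, 0.0044, 0.0], [0.0013, 0.0044, 0.015], [0.0013, 0.0044, 0.03], [0.0013, 0.0044, 0.037], [0.0013, 0.0044, 0.039], [0.0013, 0.0044, 0.039]], yaw=[0, 0, 0, 0, 0, 0])

```text
t: 9.88
eef_pos: [471.7, -86.6, 37.6]
orientation: [-180.0, -0.0, 82.3]
force: [-0.3, -0.1, -0.2]
width: 0.651
```

Call:
arm_command(translation=[[0, -0.001, 0], [0, -0.002, 0], [0, -0.003, 0], [0, -0.004, 0], [0, -0.0045, 0], [0, -0.0045, 0]], yaw=[0, 0, 0, 0, 0, 0])

```text
t: 10.38
eef_pos: [467.8, -86.3, 37.9]
orientation: [179.9, 0.0, 82.3]
force: [1.9, -0.2, 0.3]
width: 0.651
```

```bash
python3 -c "
from h import *
f=grab('wrist','w5')
cv2.imwrite('pics/w5c.png',cv2.resize(f['color'][215:335,235:415],(780,520),interpolation=cv2.INTER_CUBIC)[:,:,::-1])
go(*rk(-81.5),37,82.3);print(inrk(manip.sense()['eef_pos'][None]))
"
```

```text
pos [467.8 -86.3  37.9] ori [1.7989e+02 1.0000e-02 8.2260e+01] t 10.43 w 0.65 F [1.8 0.3 1.6]
MOVE [0.0001, 0.0039, 0.0009] yaw -0.0006 rows 3
[[-85.4  -0.1]]
```

View pics/w5c.png

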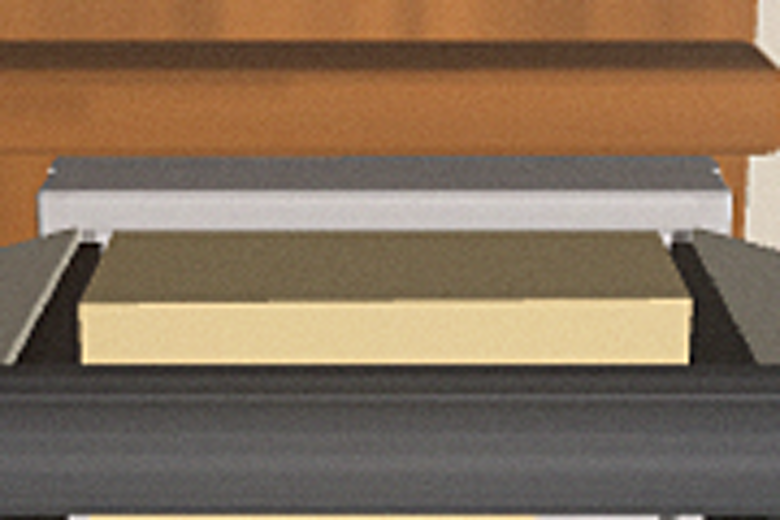

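Call:
arm_command(translation=[[0, 0, 0.001], [0, 0, 0.001], [0, 0, 0.001]], yaw=[0, 0, 0], jaw=0.26)

```text
t: 10.68
eef_pos: [466.6, -86.0, 36.2]
orientation: [-179.9, -0.0, 82.3]
force: [-0.1, 0.5, -1.2]
width: 0.734
```

Call:
arm_command(translation=[[0, 0, 0], [0, 0, 0], [0, 0, -0.02], [0, 0, -0.05], [0, 0, -0.08], [0, 0, -0.08], [0, 0, -0.08]], yaw=[0, 0, 0, 0, 0, 0, 0])

```text
t: 11.27
eef_pos: [468.0, -86.4, 117.8]
orientation: [179.8, 0.0, 82.3]
force: [-0.4, -0.1, -1.1]
width: 0.74
```

```bash
python3 -c "
from h import *
f=grab('wrist','w6')
cv2.imwrite('pics/w6c.png',cv2.resize(f['color'][215:335,235:415],(780,520),interpolation=cv2.INTER_CUBIC)[:,:,::-1])
g=grab('top','t6')
go(525.3,152.6,110,163)
"
```

```text
pos [466.6 -85.9 115.9] ori [-1.7994e+02 -2.0000e-02  8.2280e+01] t 11.37 w 0.742 F [ 0.3  1.2 -1.2]
MOVE [0.2443, 0.0261, 0.0059] yaw -1.4089 rows 14
```

View pics/w6.png

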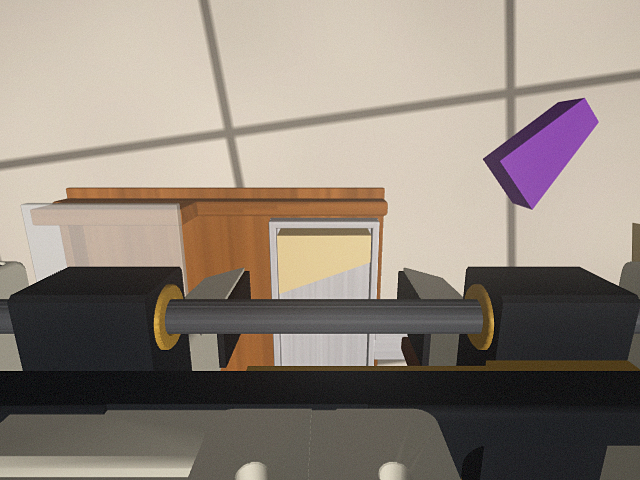

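View pics/t6.png

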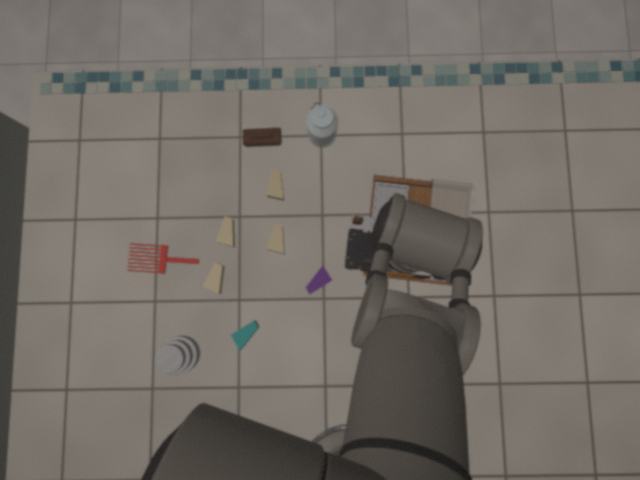

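Call:
arm_command(translation=[[0.244, 0.026, 0.006], [0.244, 0.026, 0.006], [0.244, 0.026, 0.006], [0.244, 0.026, 0.006], [0.244, 0.026, 0.006], [0.244, 0.026, 0.006], [0.244, 0.026, 0.006], [0.244, 0.026, 0.006], [0.244, 0.026, 0.006], [0.244, 0.026, 0.006], [0.244, 0.026, 0.006], [0.244, 0.026, 0.006]], yaw=[-1.412, -1.412, -1.412, -1.412, -1.412, -1.412, -1.412, -1.412, -1.412, -1.412, -1.412, -1.412], jaw=0.13)

```text
t: 12.37
eef_pos: [524.7, 152.1, 108.6]
orientation: [-179.9, -0.2, 163.6]
force: [-0.5, -0.7, 0.0]
width: 0.871
```

```bash
python3 -c "
from h import *
f=grab('wrist','w7')
go(526.9,157.9,26,163.4)
m,b,l=blobs(f,60,1500)
for i,st,ce in b: print(st,ce.round())
"
```

```text
pos [524.7 152.1 108.7] ori [-179.92   -0.18  163.46] t 12.42 w 0.874 F [ 0.7  0.1 -0.7]
MOVE [-0.0005, 0.0062, 0.0827] yaw 0.0011 rows 4
[ 276  206   95   67 4537] [328. 246.]
```

View pics/w7.png

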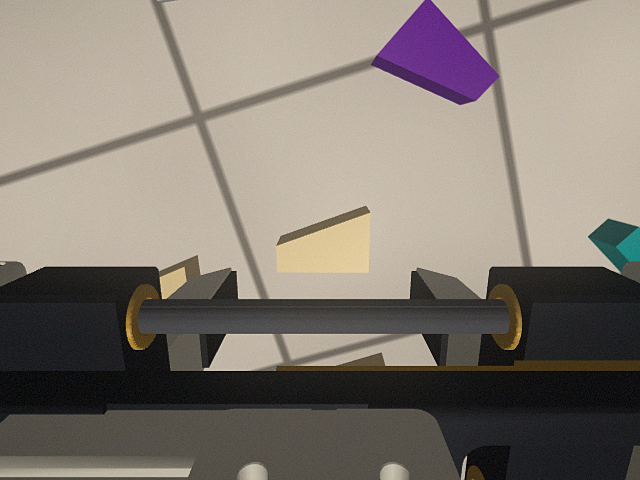

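Top face corners: thin end left (277,245),(277,272); thick end right (369,213),(369,272). Matches bar B, square side toward the gripper.

```bash
cat >> h.py <<'E'
def corners(f,uv,z=26):
    """uv order: own (-x,-y),(+x,-y),(+x,+y),(-x,+y) top-face corners -> origin,yaw"""
    p=ray(f,uv,z)[:,:2]
    a,b=W2-W2.mean(0),p-p.mean(0)
    th=np.arctan2((a[:,0]*b[:,1]-a[:,1]*b[:,0]).sum(),(a*b).sum())
    R=np.array([[np.cos(th),-np.sin(th)],[np.sin(th),np.cos(th)]])
    o=p.mean(0)-R@W2.mean(0); res=np.linalg.norm(W2@R.T+o-p,axis=1)
    g=o+R@[0,-5.5]
    print("origin",o.round(1),"yaw",np.degrees(th).round(1),"res",res.round(1),"grasp",g.round(1))
    s=manip.sense(); d=s["eef_pos"][:2]-o; print("tcp own",(R.T@d).round(1))
    return o,np.degrees(th),g
E
python3 -c "
from h import *
f=grab('wrist')
o,y,g=corners(f,[[277,272],[369,272],[369,213],[277,245]])
go(*g,26,y)
"
```

```text
origin [525.2 154.6] yaw 163.4 res [0.1 0.4 1.1 0.7] grasp [526.8 159.9]
tcp own [-0.3  2.5]
pos [524.7 152.1 108.8] ori [-1.7993e+02 -1.7000e-01  1.6319e+02] t 12.47 w 0.865 F [-0.6 -0.6 -0.4]
MOVE [0.0003, 0.008, 0.0828] yaw -0.0041 rows 4
```

Call:
arm_command(translation=[[0, 0.008, 0.04], [0, 0.008, 0.083], [0, 0.008, 0.083], [0, 0.008, 0.083], [0, 0.008, 0.083]], yaw=[-0.003, -0.003, -0.003, -0.003, -0.003])

```text
t: 12.88
eef_pos: [528.5, 159.8, 28.4]
orientation: [180.0, 0.0, 163.3]
force: [1.3, -0.2, 0.0]
width: 0.872
```

Call:
arm_command(translation=[[0, 0, 0], [0, 0, 0], [0, 0, 0], [0, 0, 0], [0, 0, 0], [0, 0, 0]], yaw=[0, 0, 0, 0, 0, 0], jaw=1, grip_force=15)

```text
t: 13.38
eef_pos: [528.7, 160.0, 29.0]
orientation: [179.9, 0.1, 163.3]
force: [-1.4, -0.8, 7.0]
width: 0.65
```

Call:
arm_command(translation=[[0, 0, -0.03], [0, 0, -0.06], [0, 0, -0.084], [0, 0, -0.084]], yaw=[0, 0, 0, 0])

```text
t: 13.72
eef_pos: [530.8, 160.3, 116.9]
orientation: [179.8, 0.5, 163.4]
force: [1.1, -0.4, 0.4]
width: 0.656
```

```bash
python3 -c "
from h import *
go(*rk(-36),110,82.3)
"
```

```text
pos [530.8 160.3 116.9] ori [179.76   0.5  163.35] t 13.72 w 0.656 F [ 1.1 -0.4  0.4]
MOVE [-0.0591, -0.2465, 0.0069] yaw 1.4146 rows 14
```

Call:
arm_command(translation=[[-0.006, -0.025, 0.007], [-0.012, -0.05, 0.007], [-0.018, -0.075, 0.007], [-0.024, -0.1, 0.007], [-0.03, -0.125, 0.007], [-0.036, -0.15, 0.007], [-0.042, -0.175, 0.007], [-0.048, -0.2, 0.007], [-0.053, -0.225, 0.007], [-0.059, -0.2465, 0.007], [-0.059, -0.2465, 0.007], [-0.059, -0.2465, 0.007]], yaw=[1.414, 1.414, 1.414, 1.414, 1.414, 1.414, 1.414, 1.414, 1.414, 1.414, 1.414, 1.414])

```text
t: 14.72
eef_pos: [513.5, -94.7, 104.1]
orientation: [-180.0, -0.0, 81.8]
force: [0.3, 1.6, -1.3]
width: 0.652
```

Call:
arm_command(translation=[[0, 0, 0.02], [0, 0, 0.035], [0, 0, 0.035], [0, 0, 0.035]], yaw=[0, 0, 0, 0])

```text
t: 15.05
eef_pos: [513.2, -93.0, 68.8]
orientation: [-179.9, -0.0, 82.3]
force: [-0.0, 0.9, -1.0]
width: 0.652
```

```bash
python3 -c "
from h import *
f=grab('wrist','w8')
cv2.imwrite('pics/w8c.png',cv2.resize(f['color'][205:325,235:415],(780,520),interpolation=cv2.INTER_CUBIC)[:,:,::-1])
go(*rk(-40),40,82.3);print(inrk(manip.sense()['eef_pos'][None]))
"
```

```text
pos [513.9 -93.2  69.6] ori [-1.7998e+02 -1.0000e-02  8.2340e+01] t 15.1 w 0.647 F [-0.3  0.8  0.1]
MOVE [0.0008, -0.0011, 0.0296] yaw 0.0007 rows 3
[[-38.9  -0.8]]
```

View pics/w8c.png

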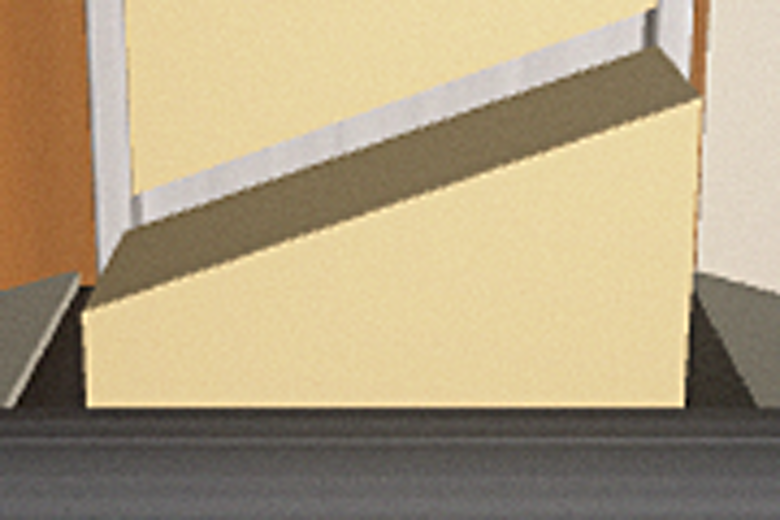

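```bash
cat >> h.py <<'E'
def crp(f,l,z,s=780/180,o=(235,205)): return inrk(ray(f,(np.array(l,float)+.5)/s+np.array(o)-.5,z))
E
python3 -c "
from h import *
f=grab('wrist')
print(crp(f,[(128,230),(655,45)],41)); print(crp(f,[(135,193),(652,10)],36)); print(crp(f,[(125,2)],36))
"
```

```text
[[-49.9 -29.3]
 [-71.5  29.8]]
[[-52.8 -29.2]
 [-74.5  30.1]]
[[-75.3 -29.5]]
```

Call:
arm_command(translation=[[0, 0, 0.012], [0, 0, 0.022], [0, 0, 0.028], [0, 0, 0.03], [0, 0, 0.03]], yaw=[0, 0, 0, 0, 0])

```text
t: 15.57
eef_pos: [513.8, -93.1, 39.4]
orientation: [-180.0, -0.0, 82.3]
force: [-0.0, 0.1, 0.6]
width: 0.65
```

Call:
arm_command(translation=[[0, -0.001, 0], [0, -0.002, 0], [0, -0.003, 0], [0, -0.004, 0], [0, -0.0045, 0.001], [0, -0.0045, 0.001]], yaw=[0, 0, 0, 0, 0, 0])

```text
t: 16.07
eef_pos: [509.9, -92.7, 39.0]
orientation: [179.9, 0.0, 82.3]
force: [-1.5, 1.3, 4.7]
width: 0.654
```

```bash
python3 -c "
from h import *
f=grab('wrist','w9')
cv2.imwrite('pics/w9c.png',cv2.resize(f['color'][205:325,235:415],(780,520),interpolation=cv2.INTER_CUBIC)[:,:,::-1])
go(*rk(-42),38,82.3);print(inrk(manip.sense()['eef_pos'][None]))
"
```

```text
pos [509.9 -92.7  39. ] ori [1.7992e+02 1.0000e-02 8.2330e+01] t 16.12 w 0.652 F [-0.1  0.3  4.5]
MOVE [0.0009, 0.0009, 0.001] yaw 0.0006 rows 3
[[-42.9  -0.9]]
```

View pics/w9c.png

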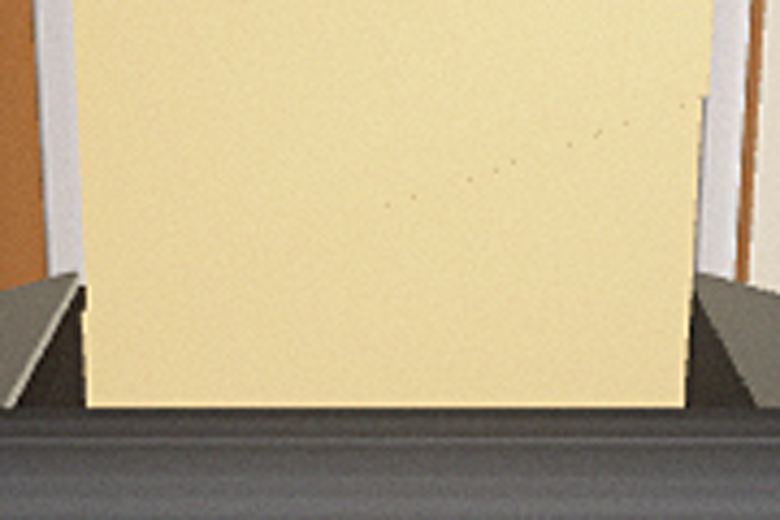

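Call:
arm_command(translation=[[0, 0, 0], [0, 0, 0], [0, 0, 0], [0, 0, 0], [0, 0, -0.02], [0, 0, -0.05], [0, 0, -0.08], [0, 0, -0.08], [0, 0, -0.08]], yaw=[0, 0, 0, 0, 0, 0, 0, 0, 0], jaw=0.26)

```text
t: 16.87
eef_pos: [510.3, -92.9, 119.9]
orientation: [179.8, 0.0, 82.3]
force: [0.1, 0.3, -0.1]
width: 0.738
```

```bash
python3 -c "
from h import *
f=grab('wrist','w10')
cv2.imwrite('pics/w10c.png',cv2.resize(f['color'][175:295,235:415],(780,520),interpolation=cv2.INTER_CUBIC)[:,:,::-1])
g=grab('top','t10')
hsv=cv2.cvtColor(g['color'],cv2.COLOR_RGB2HSV)
m=((hsv[...,1]>47)&(hsv[...,0]>14)&(hsv[...,0]<38)).astype(np.uint8);m[:,330:]=0;m[:140]=0;m[330:]=0
k,l,st,ce=cv2.connectedComponentsWithStats(m)
for i in range(1,k):
    if st[i][4]>100: print(ce[i].round(),st[i][4],fitw(g,l==i))
go(440.7,291.6,110,152.4-180)
"
```

```text
[275. 186.] 361 (array([650.5200103 , 154.21423347, 166.66010881]), np.float64(0.08117972950953234))
[226. 232.] 391 (array([544.11848474, 266.54059013, 162.66119208]), np.float64(0.08714708389749763))
[215. 278.] 400 (array([440.12461807, 291.18375476, 153.26378681]), np.float64(0.09538235294117647))
pos [508.8 -92.4 117.7] ori [-1.7993e+02 -2.0000e-02  8.2330e+01] t 16.97 w 0.743 F [-0.2 -1.  -0.7]
MOVE [0.3715, -0.1188, 0.0077] yaw 1.9187 rows 18
```

View pics/w10c.png

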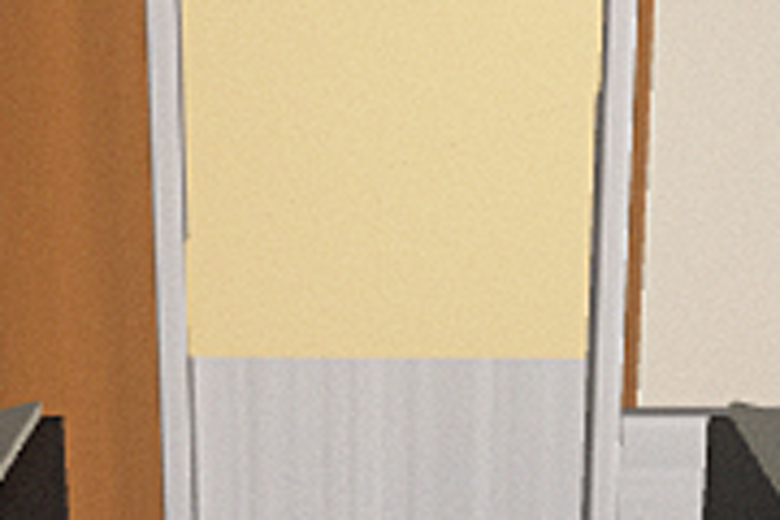

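Call:
arm_command(translation=[[0.3715, -0.1188, 0.0], [0.3715, -0.1188, 0.0], [0.3715, -0.1188, 0.0], [0.3715, -0.1188, 0.0], [0.3715, -0.1188, 0.0], [0.3715, -0.1188, 0.0], [0.3715, -0.1188, 0.0], [0.3715, -0.1188, 0.0], [0.3715, -0.1188, 0.0], [0.3715, -0.1188, 0.0], [0.3715, -0.1188, 0.0], [0.3715, -0.1188, 0.0]], yaw=[1.91, 1.91, 1.91, 1.91, 1.91, 1.91, 1.91, 1.91, 1.91, 1.91, 1.91, 1.91], jaw=0.13)

```text
t: 17.97
eef_pos: [439.3, 294.9, 116.8]
orientation: [-180.0, 0.1, 4.5]
force: [-0.7, -0.7, -0.4]
width: 0.87
```

```bash
python3 -c "
from h import *
go(440.2,292.5,110,153-180)
"
```

```text
pos [439.3 294.9 116.8] ori [-1.7999e+02  1.4000e-01  4.5200e+00] t 17.97 w 0.87 F [-0.7 -0.7 -0.4]
MOVE [0.0007, 0.0025, 0.0068] yaw 0.5501 rows 7
```

Call:
arm_command(translation=[[0, 0, 0.005], [0, 0, 0.007], [0, 0, 0.007], [0, 0, 0.007], [0, 0, 0.007], [0, 0, 0.007]], yaw=[0.55, 0.55, 0.55, 0.55, 0.55, 0.55])

```text
t: 18.47
eef_pos: [440.4, 291.0, 109.9]
orientation: [179.9, 0.1, -27.0]
force: [-0.4, 0.0, 0.0]
width: 0.872
```

```bash
python3 -c "
from h import *
f=grab('wrist','w11')
go(440.2,292.5,26,153-180)
"
```

```text
pos [440.5 291.  110. ] ori [ 1.7987e+02  1.0000e-01 -2.6800e+01] t 18.52 w 0.869 F [-0.9 -0.5 -0.3]
MOVE [-0.0009, -0.0012, 0.084] yaw 0.0035 rows 5
```

View pics/w11.png

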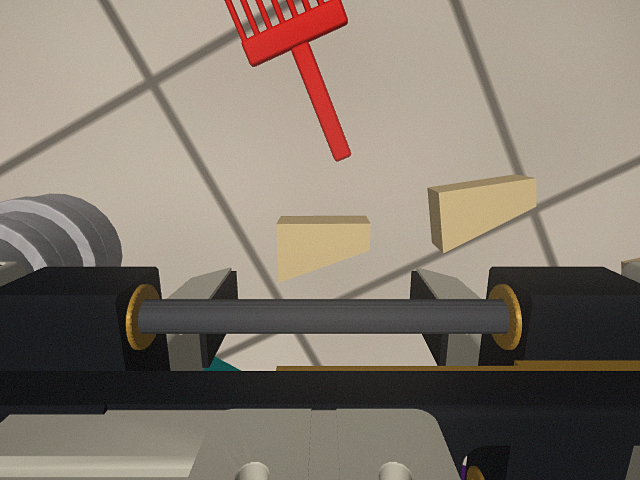

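```bash
python3 -c "
from h import *
f=grab('wrist')
o,y,g=corners(f,[[370,223],[278,223],[278,282],[370,249]])
go(*g,26,y-180)
"
```

```text
origin [441.3 293.1] yaw 153.4 res [0.5 0.9 0.5 0.5] grasp [443.7 298. ]
tcp own [-0.3  2.1]
pos [440.6 291.1 110.3] ori [ 1.799e+02  8.000e-02 -2.676e+01] t 18.57 w 0.868 F [-0.1 -0.3 -0.7]
MOVE [-0.0004, -0.0076, 0.0843] yaw -0.0035 rows 5
```

Call:
arm_command(translation=[[0, -0.0076, 0.04], [0, -0.0076, 0.085], [0, -0.0076, 0.085], [0, -0.0076, 0.085], [0, -0.0076, 0.085]], yaw=[-0.003, -0.003, -0.003, -0.003, -0.003])

```text
t: 18.98
eef_pos: [445.1, 298.3, 27.4]
orientation: [-180.0, -0.0, -26.7]
force: [0.3, 0.4, 0.3]
width: 0.868
```

Call:
arm_command(translation=[[0, 0, 0], [0, 0, 0], [0, 0, 0], [0, 0, 0], [0, 0, 0], [0, 0, 0]], yaw=[0, 0, 0, 0, 0, 0], jaw=1, grip_force=15)

```text
t: 19.48
eef_pos: [445.3, 298.5, 28.0]
orientation: [-179.9, -0.1, -26.7]
force: [-0.4, -0.5, 8.2]
width: 0.652
```

Call:
arm_command(translation=[[0, 0, -0.03], [0, 0, -0.06], [0, 0, -0.085], [0, 0, -0.085]], yaw=[0, 0, 0, 0])

```text
t: 19.82
eef_pos: [447.3, 299.5, 116.8]
orientation: [-179.6, -0.3, -26.7]
force: [0.4, 0.9, -0.6]
width: 0.649
```

```bash
python3 -c "
from h import *
go(*rk(-21),110,82.3)
"
```

```text
pos [447.3 299.5 116.8] ori [-179.55   -0.34  -26.69] t 19.82 w 0.649 F [ 0.4  0.9 -0.6]
MOVE [0.2525, 0.3144, 0.0068] yaw -1.9023 rows 18
```

Call:
arm_command(translation=[[0.025, 0.031, 0], [0.05, 0.062, 0], [0.075, 0.094, 0], [0.1, 0.125, 0], [0.125, 0.157, 0], [0.15, 0.188, 0], [0.175, 0.22, 0], [0.2, 0.251, 0], [0.22, 0.275, 0], [0.235, 0.295, 0], [0.245, 0.305, 0], [0.2525, 0.3144, 0]], yaw=[-1.9, -1.9, -1.9, -1.9, -1.9, -1.9, -1.9, -1.9, -1.9, -1.9, -1.9, -1.9])

```text
t: 20.82
eef_pos: [529.4, -99.3, 111.3]
orientation: [179.9, -0.0, 51.8]
force: [0.0, 0.4, -0.5]
width: 0.652
```

```bash
python3 -c "
from h import *
go(*rk(-21),75,82.3)
"
```

```text
pos [529.4 -99.3 111.3] ori [179.94  -0.    51.75] t 20.82 w 0.652 F [ 0.   0.4 -0.5]
MOVE [0.005, -0.001, 0.0363] yaw -0.5332 rows 7
```

Call:
arm_command(translation=[[0.003, 0, 0], [0.003, 0, 0], [0.003, 0, 0.01], [0.003, 0, 0.025], [0.003, 0, 0.035], [0.003, 0, 0.035], [0.003, 0, 0.035]], yaw=[-0.403, -0.403, -0.403, -0.403, -0.403, -0.403, -0.403])

```text
t: 21.4
eef_pos: [530.4, -93.6, 75.9]
orientation: [-179.9, -0.0, 74.6]
force: [0.1, -0.2, -0.2]
width: 0.653
```

```bash
python3 -c "
from h import *
f=grab('wrist','w12')
cv2.imwrite('pics/w12c.png',cv2.resize(f['color'][205:325,235:415],(780,520),interpolation=cv2.INTER_CUBIC)[:,:,::-1])
go(*rk(-21),75,82.3)
print(inrk(manip.sense()['eef_pos'][None]))
"
```

```text
pos [530.9 -93.8  76.6] ori [-1.7999e+02 -1.0000e-02  7.4600e+01] t 21.45 w 0.648 F [1.1 0.  0.4]
MOVE [-0.0008, 0.001, 0.0016] yaw -0.1344 rows 4
[[-21.9   0.9]]
```

View pics/w12c.png

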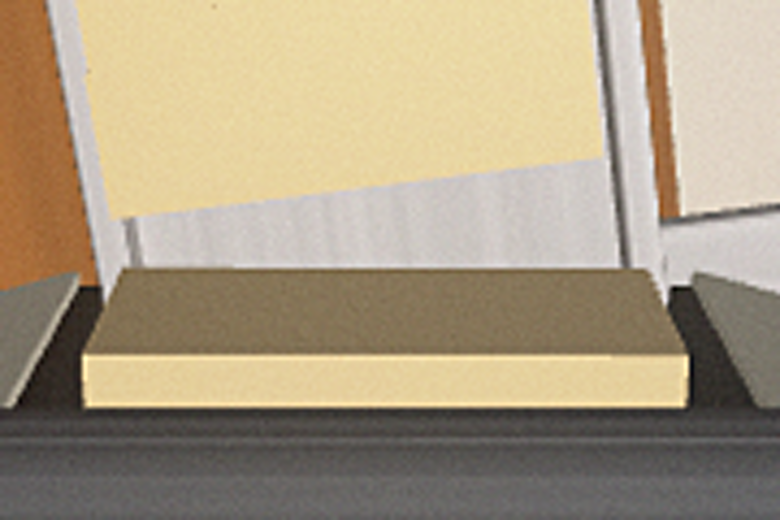

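Call:
arm_command(translation=[[-0.001, 0.001, 0.002], [-0.001, 0.001, 0.002], [-0.001, 0.001, 0.002], [-0.001, 0.001, 0.002], [-0.001, 0.001, 0.002]], yaw=[-0.134, -0.134, -0.134, -0.134, -0.134])

```text
t: 21.87
eef_pos: [531.7, -95.0, 74.8]
orientation: [180.0, -0.0, 82.2]
force: [0.3, 0.2, 0.0]
width: 0.648
```

```bash
python3 -c "
from h import *
f=grab('wrist','w13')
cv2.imwrite('pics/w13c.png',cv2.resize(f['color'][205:325,235:415],(780,520),interpolation=cv2.INTER_CUBIC)[:,:,::-1])
go(*rk(-21),39,82.3)
print(inrk(manip.sense()['eef_pos'][None]))
"
```

```text
pos [531.6 -95.   74.7] ori [179.97  -0.    82.23] t 21.92 w 0.652 F [ 0.1  0.3 -1. ]
MOVE [0.0002, 0.0, 0.0357] yaw -0.0012 rows 3
[[-21.   -0.2]]
```

View pics/w13c.png

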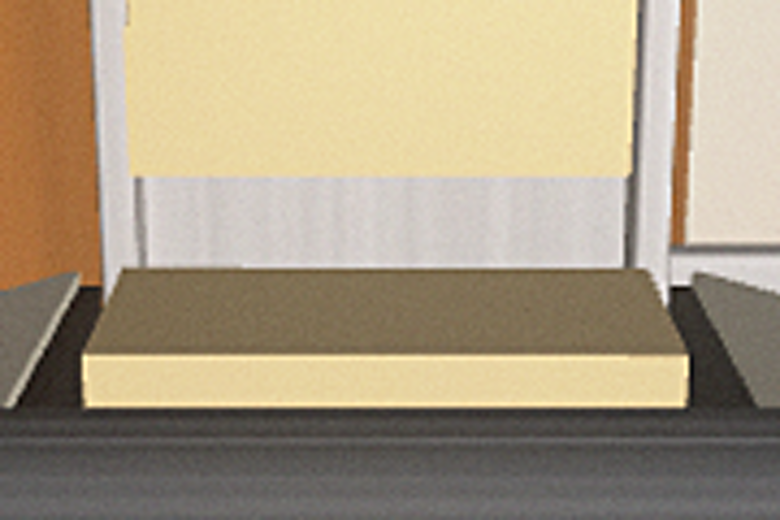

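```bash
python3 -c "
from h import *
f=grab('wrist')
print(crp(f,[(125,268),(645,268)],46.7)); print(crp(f,[(132,177),(630,177)],36))
"
```

```text
[[-27.7 -29.2]
 [-27.7  30.3]]
[[-35.5 -29.7]
 [-35.5  29.9]]
```

Call:
arm_command(translation=[[0, -0.0045, 0.0], [0, -0.0045, 0.012], [0, -0.0045, 0.024], [0, -0.0045, 0.033], [0, -0.0045, 0.0355], [0, -0.0045, 0.0355], [0, -0.0045, 0.0355]], yaw=[0, 0, 0, 0, 0, 0, 0])

```text
t: 22.55
eef_pos: [527.0, -94.4, 39.0]
orientation: [-180.0, -0.0, 82.3]
force: [-0.1, -0.5, -0.1]
width: 0.651
```

Call:
arm_command(translation=[[0, -0.001, 0], [0, -0.002, 0], [0, -0.003, 0], [0, -0.004, 0], [0, -0.0046, 0.001], [0, -0.0046, 0.001]], yaw=[0, 0, 0, 0, 0, 0])

```text
t: 23.05
eef_pos: [523.7, -94.0, 38.7]
orientation: [179.8, 0.0, 82.3]
force: [5.0, -0.8, 4.1]
width: 0.65
```

```bash
python3 -c "
from h import *
f=grab('wrist','w14')
cv2.imwrite('pics/w14c.png',cv2.resize(f['color'][205:325,235:415],(780,520),interpolation=cv2.INTER_CUBIC)[:,:,::-1])
print(inrk(manip.sense()['eef_pos'][None]))
"
```

```text
[[-29.1  -0.3]]
```

View pics/w14c.png

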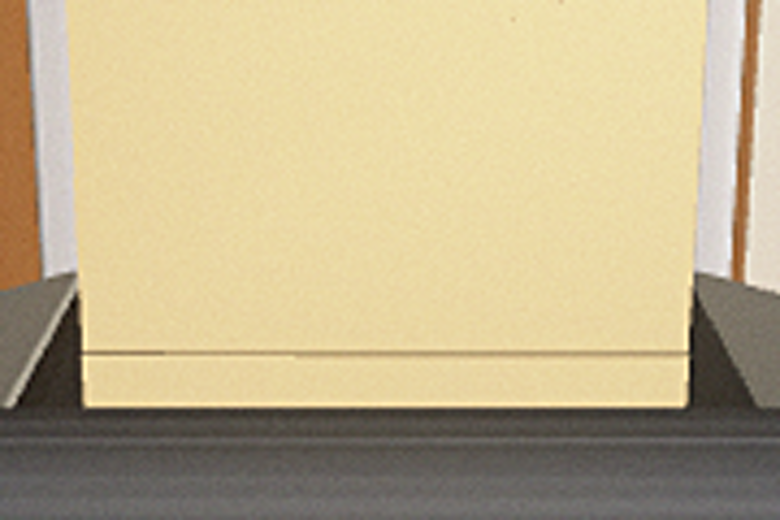

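Call:
arm_command(translation=[[0, 0, 0], [0, 0, 0], [0, 0, 0], [0, 0, 0], [0, 0, -0.02], [0, 0, -0.05], [0, 0, -0.08], [0, 0, -0.08], [0, 0, -0.08]], yaw=[0, 0, 0, 0, 0, 0, 0, 0, 0], jaw=0.26)

```text
t: 23.85
eef_pos: [523.0, -94.0, 119.2]
orientation: [179.8, 0.0, 82.3]
force: [-0.6, 0.0, -0.6]
width: 0.738
```

```bash
cat >> h.py <<'E'
def topfit():
    g=grab('top')
    hsv=cv2.cvtColor(g['color'],cv2.COLOR_RGB2HSV)
    m=((hsv[...,1]>47)&(hsv[...,0]>14)&(hsv[...,0]<38)).astype(np.uint8);m[:,330:]=0;m[:140]=0;m[330:]=0
    k,l,st,ce=cv2.connectedComponentsWithStats(m)
    for i in range(1,k):
        if st[i][4]>100: print(ce[i].round(),st[i][4],[np.round(q,2) for q in fitw(g,l==i)])
E
python3 -c "
from h import *
f=grab('wrist','w15')
cv2.imwrite('pics/w15c.png',cv2.resize(f['color'][175:295,235:415],(780,520),interpolation=cv2.INTER_CUBIC)[:,:,::-1])
topfit()
go(544,268,110,162.5)
"
```

```text
[275. 186.] 360 [array([650.49, 154.44, 166.38]), np.float64(0.09)]
[227. 232.] 382 [array([543.73, 265.9 , 161.71]), np.float64(0.1)]
pos [521.7 -93.6 117.1] ori [-1.7989e+02 -2.0000e-02  8.2330e+01] t 23.95 w 0.741 F [ 0.3 -0.5 -0.2]
MOVE [0.3613, -0.0261, 0.0071] yaw -1.3992 rows 14
```

View pics/w15c.png

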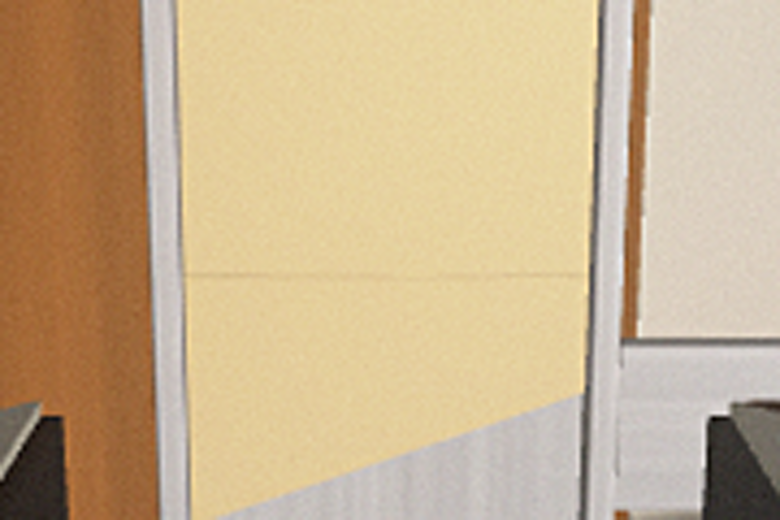

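Call:
arm_command(translation=[[0.361, -0.026, 0.0], [0.361, -0.026, 0.0], [0.361, -0.026, 0.0], [0.361, -0.026, 0.0], [0.361, -0.026, 0.0], [0.361, -0.026, 0.0], [0.361, -0.026, 0.0], [0.361, -0.026, 0.007], [0.361, -0.026, 0.007], [0.361, -0.026, 0.007], [0.361, -0.026, 0.007], [0.361, -0.026, 0.007]], yaw=[-1.399, -1.399, -1.399, -1.399, -1.399, -1.399, -1.399, -1.399, -1.399, -1.399, -1.399, -1.399], jaw=0.13)

```text
t: 24.95
eef_pos: [543.6, 267.9, 108.7]
orientation: [-179.9, -0.2, 162.9]
force: [0.5, 0.5, 0.4]
width: 0.868
```

Call:
arm_command(translation=[[0, 0, 0], [0, 0, 0]], yaw=[0, 0])

```text
t: 25.12
eef_pos: [544.5, 266.9, 110.0]
orientation: [-179.9, -0.1, 162.3]
force: [0.4, 0.6, 0.1]
width: 0.867
```

```bash
python3 -c "
from h import *
f=grab('wrist','w16')
go(544,268,110,162.5)
"
```

```text
pos [544.7 266.9 110.4] ori [-1.7996e+02 -6.0000e-02  1.6228e+02] t 25.17 w 0.872 F [ 0.5 -0.9  0.8]
MOVE [0.001, 0.0009, 0.0004] yaw -0.0038 rows 3
```

View pics/w16.png

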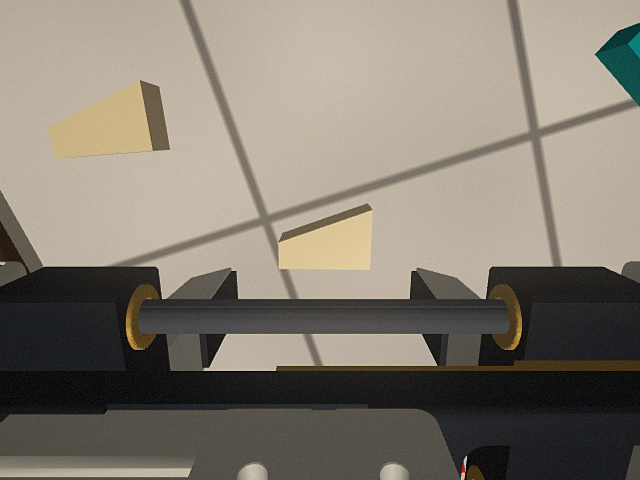

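Square side row 269.5, thin end left (279,243)-(279,269), thick end right (371.5,210)-(371,270).

```bash
python3 -c "
from h import *
f=grab('wrist')
o,y,g=corners(f,[[279,269],[370.5,270],[371.5,210.5],[279,242.5]])
go(*g,26,y)
"
```

```text
origin [543.8 268.6] yaw 161.9 res [0.1 0.3 0.7 0.4] grasp [545.5 273.9]
tcp own [-1.5  1.4]
pos [544.8 266.9 110.6] ori [-1.7998e+02 -4.0000e-02  1.6231e+02] t 25.22 w 0.87 F [ 0.1  0.  -0.2]
MOVE [0.0014, 0.0069, 0.0846] yaw 0.0079 rows 5
```

Call:
arm_command(translation=[[0.0014, 0.007, 0.04], [0.0014, 0.007, 0.086], [0.0014, 0.007, 0.086], [0.0014, 0.007, 0.086], [0.0014, 0.007, 0.086]], yaw=[0.005, 0.005, 0.005, 0.005, 0.005])

```text
t: 25.63
eef_pos: [546.5, 274.5, 26.2]
orientation: [180.0, 0.1, 162.1]
force: [0.9, 0.2, -0.5]
width: 0.87
```

Call:
arm_command(translation=[[0, 0, 0], [0, 0, 0], [0, 0, 0], [0, 0, 0], [0, 0, 0], [0, 0, 0]], yaw=[0, 0, 0, 0, 0, 0], jaw=1, grip_force=15)

```text
t: 26.13
eef_pos: [546.4, 274.8, 26.6]
orientation: [179.9, 0.1, 162.2]
force: [-0.2, -0.5, 6.5]
width: 0.652
```

Call:
arm_command(translation=[[0, 0, -0.03], [0, 0, -0.06], [0, 0, -0.085], [0, 0, -0.085]], yaw=[0, 0, 0, 0])

```text
t: 26.47
eef_pos: [548.5, 275.6, 115.9]
orientation: [179.6, 0.5, 162.2]
force: [1.5, -0.1, -0.1]
width: 0.653
```

```bash
python3 -c "
from h import *
go(*rk(22),110,82.3)
"
```

```text
pos [548.5 275.6 115.9] ori [179.65   0.46 162.21] t 26.47 w 0.653 F [ 1.5 -0.1 -0.1]
MOVE [-0.1396, -0.3503, 0.0059] yaw 1.3946 rows 14
```

Call:
arm_command(translation=[[-0.013, -0.033, 0], [-0.026, -0.066, 0], [-0.039, -0.099, 0], [-0.052, -0.132, 0], [-0.066, -0.165, 0], [-0.08, -0.2, 0], [-0.093, -0.233, 0], [-0.106, -0.266, 0], [-0.118, -0.298, 0], [-0.13, -0.328, 0], [-0.1396, -0.35, 0], [-0.1396, -0.35, 0]], yaw=[1.395, 1.395, 1.395, 1.395, 1.395, 1.395, 1.395, 1.395, 1.395, 1.395, 1.395, 1.395])

```text
t: 27.47
eef_pos: [571.8, -106.1, 109.7]
orientation: [179.9, 0.1, 81.7]
force: [0.2, -1.0, -0.6]
width: 0.651
```

Call:
arm_command(translation=[[0, 0, 0.02], [0, 0, 0.038], [0, 0, 0.038], [0, 0, 0.038]], yaw=[0, 0, 0, 0])

```text
t: 27.8
eef_pos: [570.8, -100.6, 71.1]
orientation: [-179.8, -0.0, 82.3]
force: [-0.3, 0.3, -0.8]
width: 0.652
```

```bash
python3 -c "
from h import *
f=grab('wrist','w17')
cv2.imwrite('pics/w17c.png',cv2.resize(f['color'][205:325,235:415],(780,520),interpolation=cv2.INTER_CUBIC)[:,:,::-1])
go(*rk(18),38,82.3);print(inrk(manip.sense()['eef_pos'][None]))
"
```

```text
pos [ 571.6 -100.9   72.2] ori [-1.7998e+02 -1.0000e-02  8.2340e+01] t 27.85 w 0.655 F [-0.1  0.2 -0.2]
MOVE [0.0007, -0.0014, 0.0342] yaw 0.0007 rows 3
[[19.4 -0.7]]
```

View pics/w17c.png

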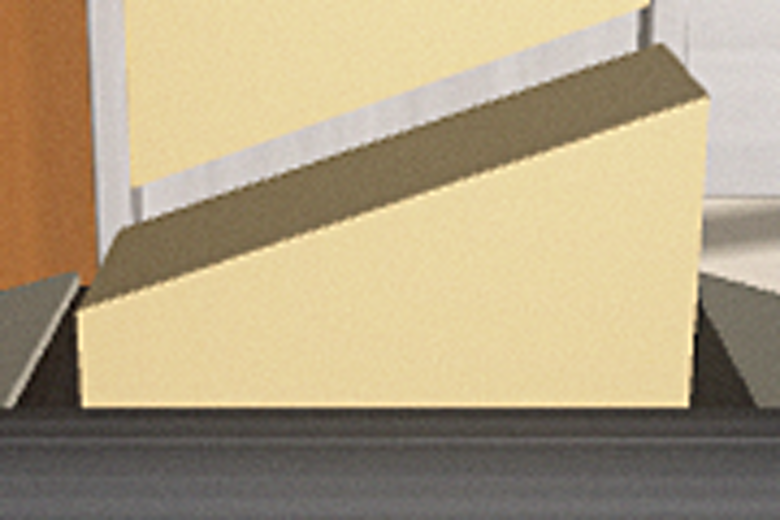

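```bash
python3 -c "
from h import *
f=grab('wrist')
print(crp(f,[(122,228),(660,43)],45.6)); print(crp(f,[(130,188),(648,5)],36))
"
```

```text
[[  7.5 -29.5]
 [-13.8  30.2]]
[[  5.6 -30. ]
 [-16.4  30.3]]
```

Call:
arm_command(translation=[[0, 0.0008, 0.01], [0, 0.0008, 0.02], [0, 0.0008, 0.03], [0, 0.0008, 0.0345], [0, 0.0008, 0.0345], [0, 0.0008, 0.0345]], yaw=[0, 0, 0, 0, 0, 0])

```text
t: 28.4
eef_pos: [572.1, -101.4, 36.8]
orientation: [-179.9, -0.0, 82.3]
force: [0.2, -0.5, -0.8]
width: 0.649
```

Call:
arm_command(translation=[[0, -0.001, 0], [0, -0.002, 0], [0, -0.003, 0], [0, -0.004, 0], [0, -0.0044, 0.001], [0, -0.0044, 0.001]], yaw=[0, 0, 0, 0, 0, 0])

```text
t: 28.9
eef_pos: [568.5, -101.0, 36.7]
orientation: [179.9, 0.0, 82.3]
force: [1.0, 0.0, -0.0]
width: 0.653
```

```bash
python3 -c "
from h import *
f=grab('wrist','w18')
cv2.imwrite('pics/w18c.png',cv2.resize(f['color'][205:325,235:415],(780,520),interpolation=cv2.INTER_CUBIC)[:,:,::-1])
print(inrk(manip.sense()['eef_pos'][None]))
"
```

```text
[[16.3 -1.3]]
```

View pics/w18c.png

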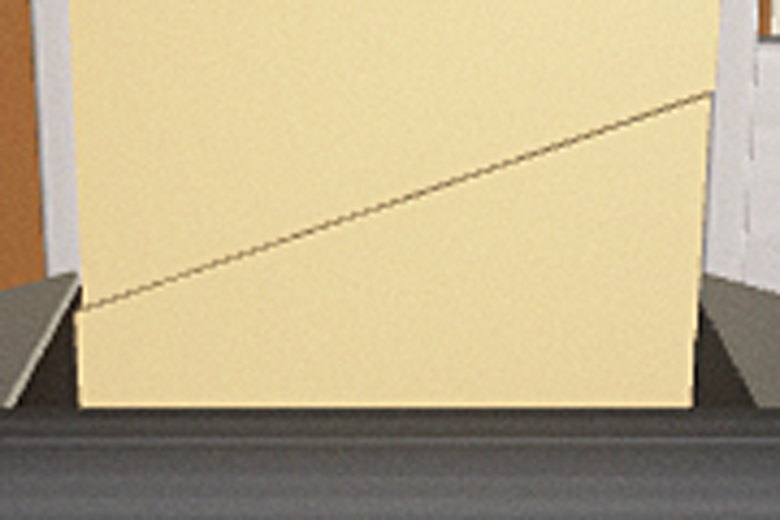

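Call:
arm_command(translation=[[0, -0.0005, 0.0005], [0, -0.0012, 0.0005], [0, -0.0012, 0.0005], [0, -0.0012, 0.0005]], yaw=[0, 0, 0, 0])

```text
t: 29.28
eef_pos: [568.4, -101.2, 36.5]
orientation: [179.8, 0.0, 82.3]
force: [5.9, -1.0, -0.8]
width: 0.652
```

Call:
arm_command(translation=[[0, 0, 0], [0, 0, 0], [0, 0, 0], [0, 0, 0], [0, 0, -0.02], [0, 0, -0.05], [0, 0, -0.08], [0, 0, -0.08], [0, 0, -0.08]], yaw=[0, 0, 0, 0, 0, 0, 0, 0, 0], jaw=0.26)

```text
t: 30.03
eef_pos: [567.6, -101.0, 117.6]
orientation: [179.8, 0.0, 82.3]
force: [0.4, 1.0, -0.1]
width: 0.743
```

```bash
python3 -c "
from h import *
f=grab('wrist','w19')
cv2.imwrite('pics/w19c.png',cv2.resize(f['color'][175:295,235:415],(780,520),interpolation=cv2.INTER_CUBIC)[:,:,::-1])
topfit()
go(650.5,155.5,110,166.5-180)
"
```

```text
[275. 186.] 354 [array([650.78, 154.35, 166.94]), np.float64(0.1)]
pos [ 566.1 -100.6  115.1] ori [-1.799e+02 -2.000e-02  8.228e+01] t 30.13 w 0.741 F [-0.   0.7 -0.3]
MOVE [0.2651, 0.0492, 0.0051] yaw 1.6716 rows 16
```

View pics/w19c.png

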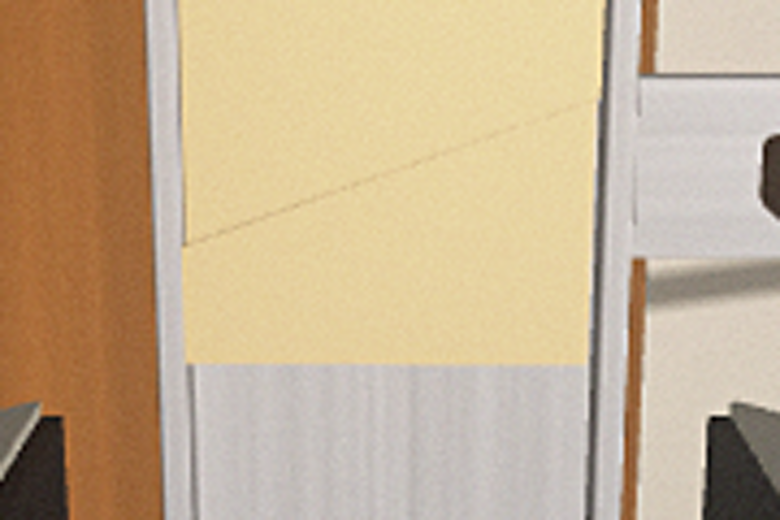

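Call:
arm_command(translation=[[0.265, 0.049, 0.0], [0.265, 0.049, 0.0], [0.265, 0.049, 0.0], [0.265, 0.049, 0.0], [0.265, 0.049, 0.0], [0.265, 0.049, 0.0], [0.265, 0.049, 0.0], [0.265, 0.049, 0.0], [0.265, 0.049, 0.0], [0.265, 0.049, 0.005], [0.265, 0.049, 0.005], [0.265, 0.049, 0.005]], yaw=[1.66, 1.66, 1.66, 1.66, 1.66, 1.66, 1.66, 1.66, 1.66, 1.66, 1.66, 1.66], jaw=0.13)

```text
t: 31.13
eef_pos: [649.7, 155.3, 108.3]
orientation: [180.0, 0.3, -2.0]
force: [-0.3, -0.4, 0.4]
width: 0.871
```

```bash
python3 -c "
from h import *
go(650.5,155.5,110,166.5-180)
"
```

```text
pos [649.7 155.3 108.3] ori [179.96   0.26  -1.98] t 31.13 w 0.871 F [-0.3 -0.4  0.4]
MOVE [0.0008, -0.0003, -0.0017] yaw 0.2011 rows 4
```

Call:
arm_command(translation=[[0, 0, 0], [0, 0, 0], [0, 0, 0], [0, 0, 0], [0, 0, 0]], yaw=[0.19, 0.19, 0.19, 0.19, 0.19])

```text
t: 31.55
eef_pos: [650.5, 155.2, 109.9]
orientation: [180.0, 0.1, -12.4]
force: [0.4, 0.0, 0.0]
width: 0.869
```

```bash
python3 -c "
from h import *
f=grab('wrist','w20')
go(650.5,155.5,110,166.5-180)
"
```

```text
pos [650.7 155.2 110.2] ori [ 1.7998e+02  7.0000e-02 -1.2430e+01] t 31.6 w 0.869 F [ 0.1 -0.2  0.5]
MOVE [-0.0002, -0.0003, 0.0002] yaw 0.0187 rows 3
```

View pics/w20.png

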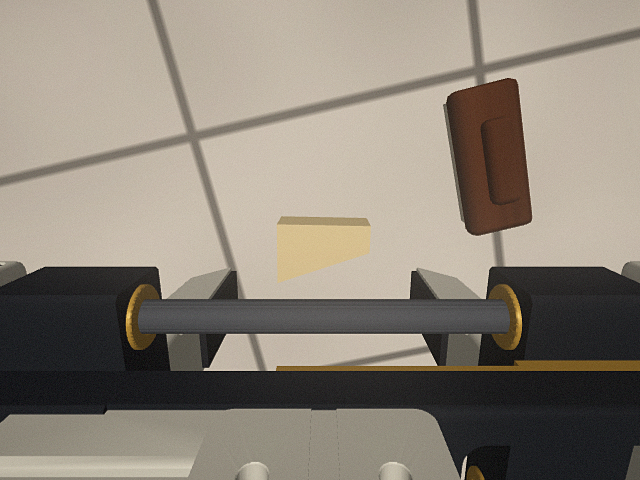

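```bash
python3 -c "
from h import *
f=grab('wrist')
cv2.imwrite('pics/w20c.png',cv2.resize(f['color'][205:295,260:390],(780,540),interpolation=cv2.INTER_CUBIC)[:,:,::-1])
o,y,g=corners(f,[[370,225.5],[278,223.5],[278,282],[370,252]])
go(*g,26,y-180)
"
```

```text
origin [650.9 156.6] yaw 166.6 res [0.8 0.5 0.2 0.2] grasp [652.2 161.9]
tcp own [-0.1  1.4]
pos [650.8 155.2 110.4] ori [ 1.7999e+02  5.0000e-02 -1.2450e+01] t 31.65 w 0.868 F [-0.1  0.1 -0.6]
MOVE [-0.0, -0.0069, 0.0844] yaw 0.0173 rows 5
```

View pics/w20c.png

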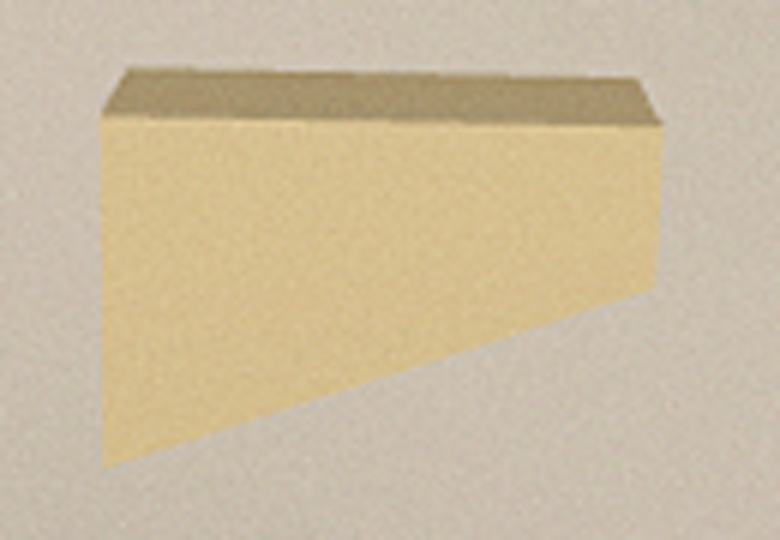

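Corner picks agree (277,224.5),(370,225.5),(369,253),(277,282). Grasp.

Call:
arm_command(translation=[[0, -0.007, 0.04], [0, -0.007, 0.086], [0, -0.007, 0.086], [0, -0.007, 0.086], [0, -0.007, 0.086]], yaw=[0.017, 0.017, 0.017, 0.017, 0.017])

```text
t: 32.07
eef_pos: [653.3, 162.1, 26.3]
orientation: [-180.0, -0.1, -13.5]
force: [0.6, 0.0, 0.4]
width: 0.871
```

Call:
arm_command(translation=[[0, 0, 0], [0, 0, 0], [0, 0, 0], [0, 0, 0], [0, 0, 0], [0, 0, 0]], yaw=[0, 0, 0, 0, 0, 0], jaw=1, grip_force=15)

```text
t: 32.57
eef_pos: [653.3, 162.2, 26.7]
orientation: [-179.9, -0.1, -13.5]
force: [-1.6, 0.1, 7.1]
width: 0.652
```

Call:
arm_command(translation=[[0, 0, -0.03], [0, 0, -0.06], [0, 0, -0.085], [0, 0, -0.085]], yaw=[0, 0, 0, 0])

```text
t: 32.9
eef_pos: [655.6, 162.6, 116.6]
orientation: [-179.8, -0.6, -13.5]
force: [1.3, 0.6, 0.5]
width: 0.651
```

```bash
python3 -c "
from h import *
go(*rk(37),110,82.3)
"
```

```text
pos [655.6 162.6 116.6] ori [-179.77   -0.58  -13.49] t 32.9 w 0.651 F [1.3 0.6 0.5]
MOVE [-0.0028, 0.2733, 0.0066] yaw -1.6719 rows 16
```

Call:
arm_command(translation=[[0, 0.025, 0], [0, 0.05, 0], [0, 0.075, 0], [-0.001, 0.1, 0], [-0.001, 0.125, 0], [-0.001, 0.15, 0], [-0.002, 0.175, 0], [-0.002, 0.2, 0], [-0.002, 0.225, 0], [-0.003, 0.25, 0], [-0.003, 0.265, 0], [-0.003, 0.273, 0]], yaw=[-1.67, -1.67, -1.67, -1.67, -1.67, -1.67, -1.67, -1.67, -1.67, -1.67, -1.67, -1.67])

```text
t: 33.9
eef_pos: [585.1, -104.9, 109.7]
orientation: [-180.0, 0.0, 72.7]
force: [-0.3, -0.1, -0.3]
width: 0.651
```

```bash
python3 -c "
from h import *
go(*rk(37),75,82.3)
"
```

```text
pos [ 585.1 -104.9  109.7] ori [-1.7997e+02  2.0000e-02  7.2690e+01] t 33.9 w 0.651 F [-0.3 -0.1 -0.3]
MOVE [0.0034, 0.0032, 0.0347] yaw -0.1678 rows 4
```

Call:
arm_command(translation=[[0.003, 0.003, 0], [0.003, 0.003, 0.01], [0.003, 0.003, 0.025], [0.003, 0.003, 0.035], [0.003, 0.003, 0.035], [0.003, 0.003, 0.035]], yaw=[-0.16, -0.16, -0.16, -0.16, -0.16, -0.16])

```text
t: 34.4
eef_pos: [589.2, -100.5, 74.3]
orientation: [-179.9, -0.0, 81.6]
force: [-0.4, 1.1, 0.5]
width: 0.651
```

```bash
python3 -c "
from h import *
f=grab('wrist','w21')
cv2.imwrite('pics/w21c.png',cv2.resize(f['color'][205:325,235:415],(780,520),interpolation=cv2.INTER_CUBIC)[:,:,::-1])
go(*rk(37),37,82.3)
print(inrk(manip.sense()['eef_pos'][None]))
"
```

```text
pos [ 589.7 -100.7   75. ] ori [-1.800e+02 -1.000e-02  8.161e+01] t 34.45 w 0.648 F [1.  0.5 0.5]
MOVE [-0.0019, -0.0003, 0.038] yaw -0.012 rows 3
[[37.3  1.9]]
```

View pics/w21c.png

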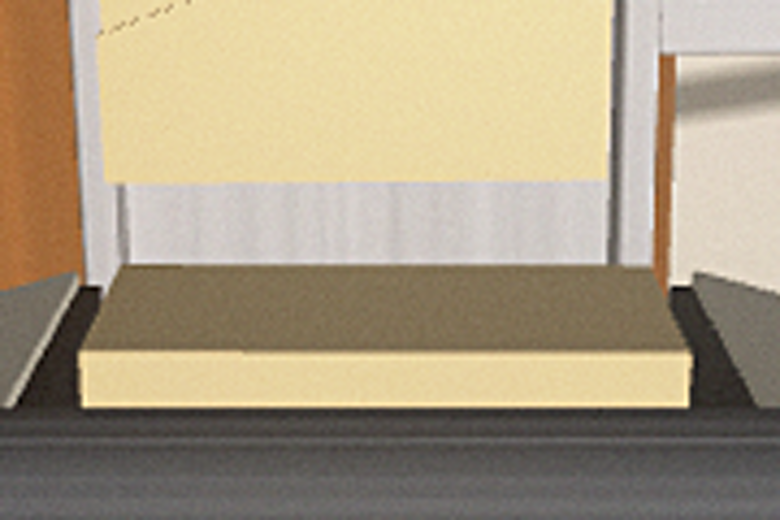

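```bash
python3 -c "
from h import *
f=grab('wrist')
print(crp(f,[(122,265),(650,267)],48.3)); print(crp(f,[(103,185),(608,181)],36))
"
```

```text
[[ 29.5 -27. ]
 [ 30.4  32.9]]
[[ 23.6 -30.9]
 [ 23.7  29.6]]
```

Call:
arm_command(translation=[[-0.0026, -0.003, 0], [-0.0026, -0.003, 0.01], [-0.0026, -0.003, 0.022], [-0.0026, -0.003, 0.033], [-0.0026, -0.003, 0.038], [-0.0026, -0.003, 0.038], [-0.0026, -0.003, 0.038]], yaw=[-0.012, -0.012, -0.012, -0.012, -0.012, -0.012, -0.012])

```text
t: 35.08
eef_pos: [585.9, -102.7, 35.9]
orientation: [-179.9, -0.0, 82.3]
force: [-0.1, 0.2, -0.6]
width: 0.655
```

Call:
arm_command(translation=[[0, -0.001, 0], [0, -0.002, 0], [0, -0.003, 0], [0, -0.004, 0], [0, -0.005, 0.0005], [0, -0.005, 0.0005], [0, -0.005, 0.0005]], yaw=[0, 0, 0, 0, 0, 0, 0])

```text
t: 35.67
eef_pos: [583.2, -102.7, 37.3]
orientation: [179.7, 0.0, 82.3]
force: [5.6, -0.6, -0.6]
width: 0.654
```

```bash
python3 -c "
from h import *
f=grab('wrist','w22')
cv2.imwrite('pics/w22c.png',cv2.resize(f['color'][205:325,235:415],(780,520),interpolation=cv2.INTER_CUBIC)[:,:,::-1])
print(inrk(manip.sense()['eef_pos'][None]))
"
```

```text
[[31.2 -1. ]]
```

View pics/w22c.png

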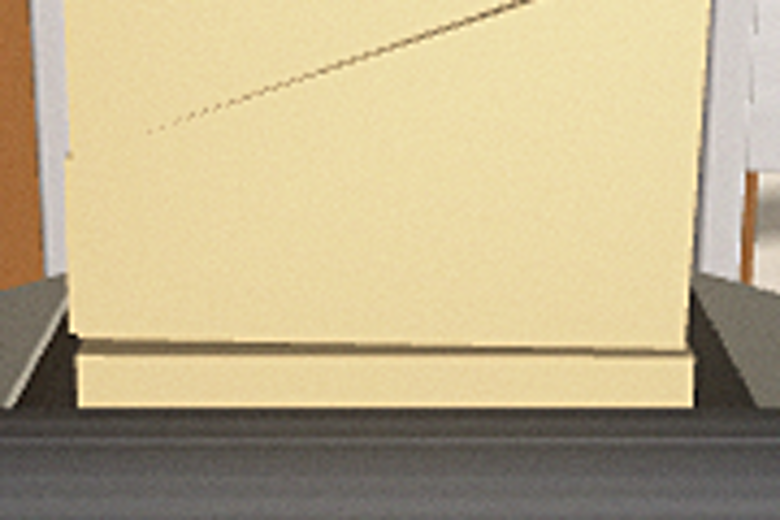

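Call:
arm_command(translation=[[0, 0.001, 0], [0, 0.001, 0], [0, 0.001, 0], [0, 0.001, 0], [0, 0.001, -0.02], [0, 0.001, -0.05], [0, 0.001, -0.08], [0, 0.001, -0.08], [0, 0.001, -0.08]], yaw=[0, 0, 0, 0, 0, 0, 0, 0, 0], jaw=0.26)

```text
t: 36.47
eef_pos: [582.9, -102.5, 118.1]
orientation: [179.8, 0.0, 82.3]
force: [0.1, 0.3, -0.4]
width: 0.742
```

```bash
python3 -c "
from h import *
f=grab('wrist','w23')
cv2.imwrite('pics/w23c.png',cv2.resize(f['color'][155:295,235:415],(770,600),interpolation=cv2.INTER_CUBIC)[:,:,::-1])
go(*rk(90,0),150,82.3)
"
```

```text
pos [ 581.9 -102.2  116.5] ori [-179.99   -0.     82.3 ] t 36.52 w 0.74 F [-0.1 -0.1 -1. ]
MOVE [0.0007, 0.0602, -0.0335] yaw -0.0 rows 4
```

View pics/w23c.png

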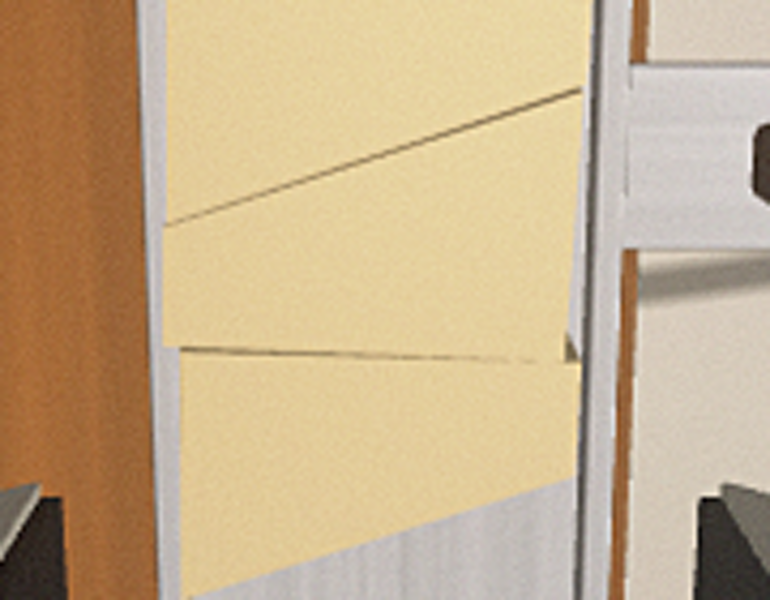

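```bash
python3 -c "
from h import *
go(560.8,-28,125,-7.7)
"
```

```text
pos [ 581.9 -102.2  116.5] ori [-179.99   -0.     82.3 ] t 36.52 w 0.74 F [-0.1 -0.1 -1. ]
MOVE [0.0707, -0.0309, -0.0085] yaw 1.5708 rows 15
```

Call:
arm_command(translation=[[0, 0, -0.01], [0.0707, -0.031, -0.01], [0.0707, -0.031, -0.01], [0.0707, -0.031, -0.01], [0.0707, -0.031, -0.01], [0.0707, -0.031, -0.01], [0.0707, -0.031, -0.01], [0.0707, -0.031, -0.01], [0.0707, -0.031, -0.01], [0.0707, -0.031, -0.01], [0.0707, -0.031, -0.01], [0.0707, -0.031, -0.01]], yaw=[1.57, 1.57, 1.57, 1.57, 1.57, 1.57, 1.57, 1.57, 1.57, 1.57, 1.57, 1.57], jaw=0.6)

```text
t: 37.52
eef_pos: [559.8, -27.9, 124.5]
orientation: [-180.0, 0.2, -3.9]
force: [-0.2, 0.3, -0.5]
width: 0.4
```

```bash
python3 -c "
from h import *
go(560.8,-28,100,-7.7)
"
```

```text
pos [559.8 -27.9 124.5] ori [-179.97    0.23   -3.88] t 37.52 w 0.4 F [-0.2  0.3 -0.5]
MOVE [0.001, 0.0, 0.0245] yaw 0.0667 rows 3
```

Call:
arm_command(translation=[[0.001, 0, 0], [0.001, 0, 0.02], [0.001, 0, 0.025], [0.001, 0, 0.025]], yaw=[0.06, 0.06, 0.06, 0.06])

```text
t: 37.85
eef_pos: [559.9, -27.8, 98.6]
orientation: [-180.0, 0.4, -6.9]
force: [-0.4, 0.3, 0.9]
width: 0.395
```

```bash
python3 -c "
from h import *
f=grab('wrist','w24'); g=grab('side','s24')
cv2.imwrite('pics/s24c.png',cv2.resize(g['color'][270:405,250:430],(800,600),interpolation=cv2.INTER_CUBIC)[:,:,::-1])
go(560.8,-28,35,-7.7)
"
```

```text
pos [561.5 -28.1 100.7] ori [-1.7999e+02  1.3000e-01 -6.9400e+00] t 37.95 w 0.401 F [ 0.2  0.8 -0.3]
MOVE [-0.0007, 0.0, 0.0657] yaw 0.0132 rows 4
```

View pics/w24.png

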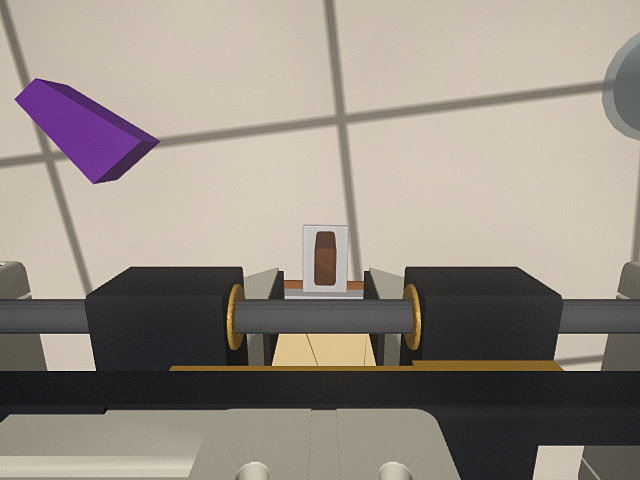

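View pics/s24c.png

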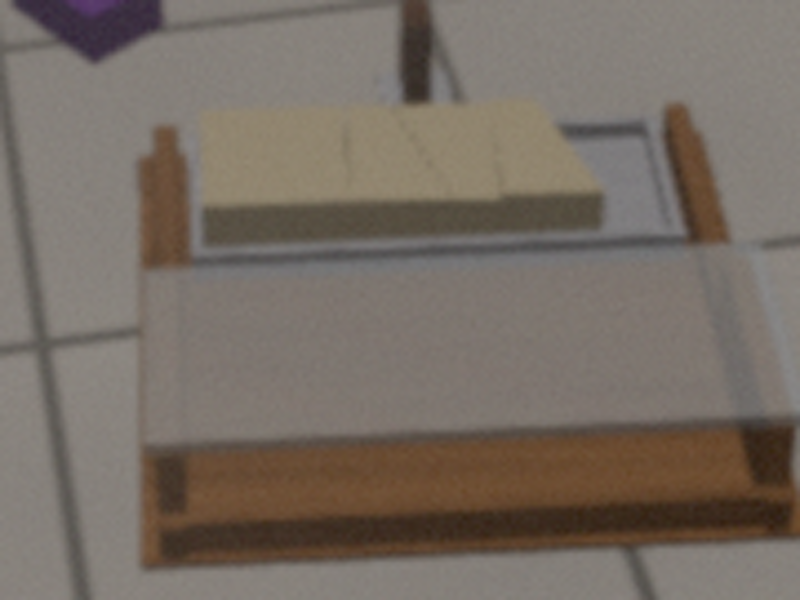

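Call:
arm_command(translation=[[-0.001, 0, 0.035], [-0.001, 0, 0.065], [-0.001, 0, 0.065], [-0.001, 0, 0.065], [-0.001, 0, 0.065]], yaw=[0.013, 0.013, 0.013, 0.013, 0.013])

```text
t: 38.37
eef_pos: [562.2, -28.2, 38.0]
orientation: [180.0, -0.1, -7.7]
force: [0.5, 1.1, 0.1]
width: 0.398
```

Call:
arm_command(translation=[[0, 0, 0], [0, 0, 0], [0, 0, 0], [0, 0, 0], [0, 0, 0], [0, 0, 0]], yaw=[0, 0, 0, 0, 0, 0], jaw=1, grip_force=25)

```text
t: 38.87
eef_pos: [560.3, -27.9, 37.1]
orientation: [-180.0, 0.1, -7.7]
force: [-5.0, -0.1, 7.3]
width: 0.126
```

Call:
arm_command(translation=[[0, 0.002, 0], [0, 0.005, 0], [0, 0.009, 0], [0, 0.013, 0], [0, 0.017, 0], [0, 0.022, 0], [0, 0.027, 0], [0, 0.032, 0], [0, 0.037, 0], [0, 0.042, 0], [0, 0.047, 0], [0, 0.052, 0]], yaw=[0, 0, 0, 0, 0, 0, 0, 0, 0, 0, 0, 0])

```text
t: 39.87
eef_pos: [553.4, -79.1, 37.2]
orientation: [-180.0, 0.1, -7.7]
force: [-3.9, 2.0, 6.5]
width: 0.131
```

Call:
arm_command(translation=[[0, 0.005, 0], [0, 0.01, 0], [0, 0.015, 0], [0, 0.02, 0], [0, 0.025, 0], [0, 0.03, 0], [0, 0.035, 0], [0, 0.04, 0], [0, 0.045, 0], [0, 0.049, 0], [0, 0.053, 0], [0, 0.056, 0]], yaw=[0, 0, 0, 0, 0, 0, 0, 0, 0, 0, 0, 0])

```text
t: 40.87
eef_pos: [545.8, -134.8, 37.1]
orientation: [-180.0, 0.1, -7.7]
force: [-4.5, 2.6, 8.0]
width: 0.127
```

```bash
python3 -c "
from h import *
print(inrk(manip.sense()['eef_pos'][None]))
g=grab('side','s25')
cv2.imwrite('pics/s25c.png',cv2.resize(g['color'][270:405,250:430],(800,600),interpolation=cv2.INTER_CUBIC)[:,:,::-1])
"
```

```text
[[ -1.6 -37.7]]
```

View pics/s25c.png

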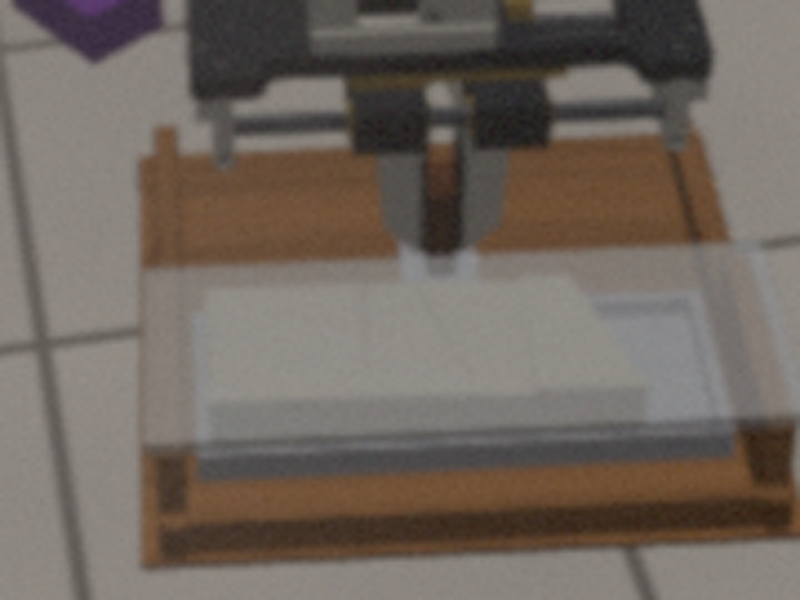

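Call:
arm_command(translation=[[0, 0.003, 0], [0, 0.006, 0], [0, 0.009, 0], [0, 0.012, 0], [0, 0.015, 0], [0, 0.017, 0], [0, 0.019, 0], [0, 0.02, 0], [0, 0.021, 0], [0, 0.021, 0]], yaw=[0, 0, 0, 0, 0, 0, 0, 0, 0, 0])

```text
t: 41.75
eef_pos: [543.0, -155.6, 37.1]
orientation: [-180.0, 0.1, -7.7]
force: [-4.5, 1.7, 7.1]
width: 0.128
```

Call:
arm_command(translation=[[0, 0.001, 0], [0, 0.002, 0], [0, 0.003, 0], [0, 0.004, 0], [0, 0.004, 0]], yaw=[0, 0, 0, 0, 0])

```text
t: 42.17
eef_pos: [542.8, -156.5, 37.1]
orientation: [-179.7, 0.1, -7.7]
force: [-1.4, 15.0, 7.3]
width: 0.13
```

```bash
python3 -c "
from h import *
print(inrk(manip.sense()['eef_pos'][None]))
g=grab('side','s26')
cv2.imwrite('pics/s26c.png',cv2.resize(g['color'][270:405,250:430],(800,600),interpolation=cv2.INTER_CUBIC)[:,:,::-1])
"
```

```text
[[ -1.7 -59.7]]
```

View pics/s26c.png

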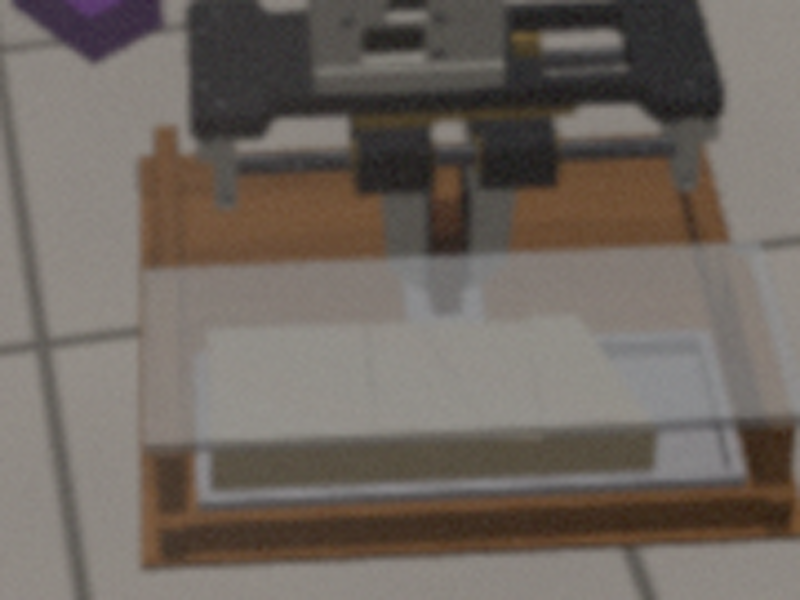

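Call:
arm_command(translation=[[0, -0.003, 0], [0, -0.003, 0], [0, -0.003, 0]], yaw=[0, 0, 0])

```text
t: 42.47
eef_pos: [543.0, -156.0, 37.1]
orientation: [-180.0, 0.1, -7.7]
force: [-4.2, 2.6, 5.8]
width: 0.127
```

Call:
arm_command(translation=[[0, 0, 0], [0, 0, 0], [0, 0, 0], [0, 0, 0], [0, 0, -0.03], [0, 0, -0.07], [0, 0, -0.1], [0, -0.02, -0.13], [0, -0.06, -0.15], [0, -0.1, -0.15], [0, -0.14, -0.15], [0, -0.18, -0.15]], yaw=[0, 0, 0, 0, 0, 0, 0, 0, 0, 0, 0, 0], jaw=0.6)

```text
t: 43.47
eef_pos: [568.0, 23.1, 187.2]
orientation: [-180.0, -0.1, -7.8]
force: [0.6, 0.1, 0.5]
width: 0.4
```

Call:
arm_command(translation=[[0, -0.04, 0], [0, -0.08, 0], [0, -0.12, 0], [0, -0.16, 0], [0, -0.16, 0], [0, -0.16, 0]], yaw=[0, 0, 0, 0, 0, 0])

```text
t: 43.97
eef_pos: [589.0, 182.2, 185.9]
orientation: [180.0, 0.0, -7.5]
force: [-1.1, 0.1, -0.4]
width: 0.401
```

```bash
python3 -c "
from h import *
print(manip.sense()['eef_pos'],manip.sense()['force'])
g=grab('side');t=grab('top','t27')
cv2.imwrite('pics/s27c.png',cv2.resize(g['color'][270:405,250:430],(800,600),interpolation=cv2.INTER_CUBIC)[:,:,::-1])
cv2.imwrite('pics/t27c.png',cv2.resize(t['color'][170:290,355:485],(650,600),interpolation=cv2.INTER_CUBIC)[:,:,::-1])
"
```

```text
[588.95321934 182.1856358  185.94271325] [-1.08838345  0.05481475 -0.4267403 ]
```

View pics/s27c.png

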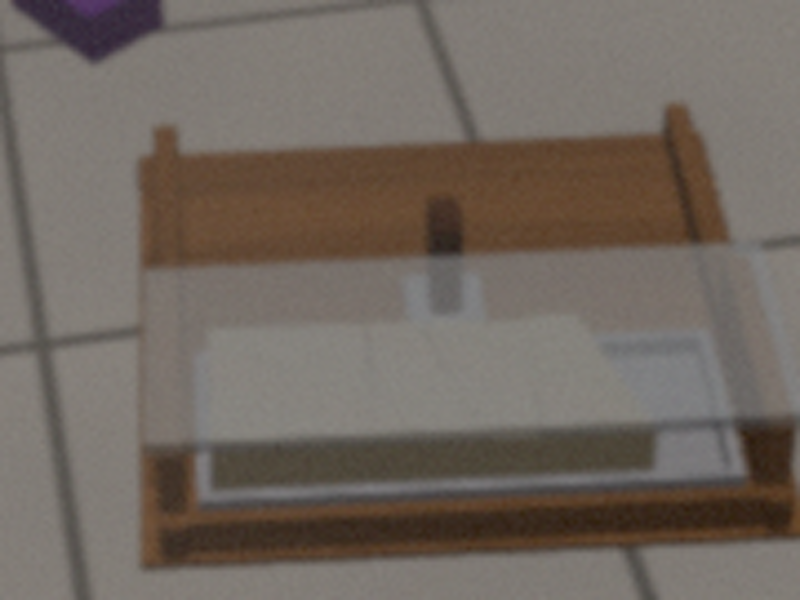

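View pics/t27c.png

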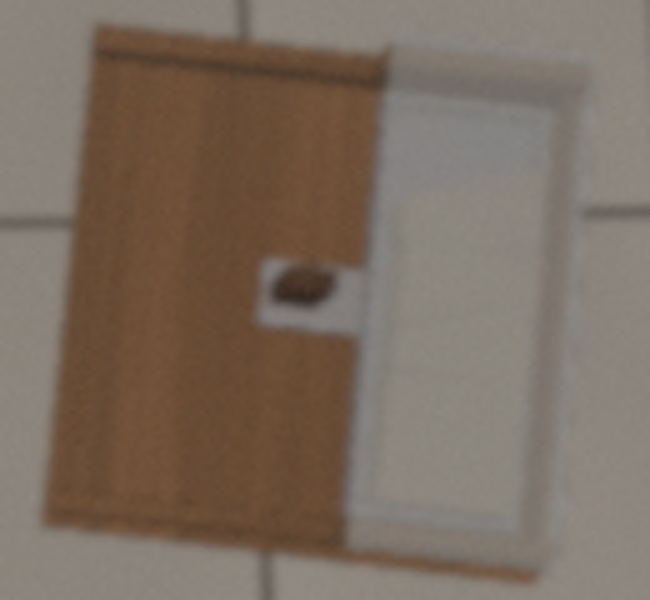

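View pics/t27.png

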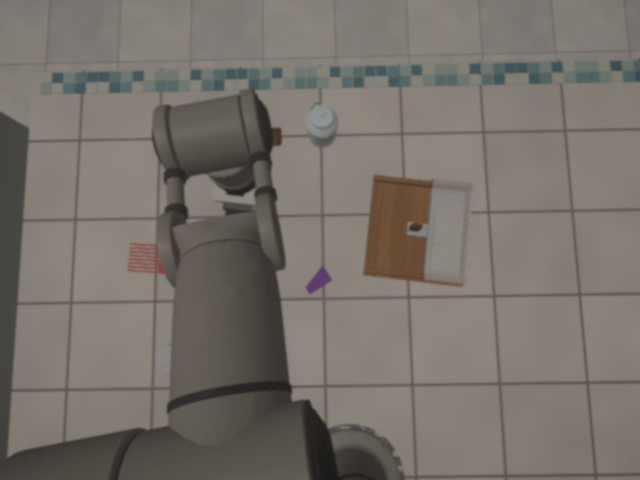

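```bash
python3 -c "
from h import *
g=grab('top')
o=np.array([355,170])
print(inrk(ray(g,np.array([(303,285)])/5+o-.4,52)), manip.sense()['t'])
print(manip.close_job())
"
```

```text
[[ -4.8 -57.5]] 44.1167
the job is handed in; nothing more can be done
None
```

I drew the tray out to its stop and laid all five cream soap bars in it, head to tail from the end wall nearer the robot. I then slid the tray home to its rear stop, moved the arm clear and handed the job in at 44.1 s. I left the purple and turquoise look-alikes and the other things on the sill alone.

- **Tray home:** it travelled 129.6 mm back from fully out, and the stop pushed back with 15 N at the end. The last top-camera reading of the tab is about 2–3 mm off the place expected for home. That view is only good to 2 mm or more, so I take the tray as home.
- **Row:** the last wrist and side pictures show all five bars flat, alternating and close together. Pressing in the last bar turned the fourth by about 2° and moved it about 3 mm off the middle, leaving gaps of roughly 1 mm on each side of it. By estimate this is within the 8°, 8 mm and 10 mm limits, so I left it.
- **Not measured:** once the tray was home I checked the row only by eye, through the glass. I did not measure how far, if at all, the bystanders had moved. They looked untouched where I could see them, but the arm hid several in the last top picture.
- **Disturbances:** I noticed no bar knocked aside and no loss of grip during the run.

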